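Load the parts cleaner and start it

ROBOT

A 6-joint arm with a two-finger parallel gripper is mounted at the origin on the work surface. World frame = base frame: x ahead of the robot, y to its left, z up, the work surface at z = 0. Lengths are in m, angles in rad, forces in N, time in s.
With the tool pointing down it reaches from about 0.35 to 0.85 m from the base axis. Payload 8.1 kg.
Tool frame: the origin (TCP) lies at the very end of the fingers, on their centre line; the grasp point (between the pads) lies 19 mm behind it (pinch_z is the distance from the TCP to the grasp point, in m); z points along the fingers, y is the direction in which the jaws open and shut (so a half turn about z gives the same grasp; the last joint's range is limited). The gripper opens to 93 mm and grips with 3 to 60 N. Pads are 15 mm wide; open, the fingers measure 128 mm over their backs; the gripper's body (75 mm by 188 mm) begins 65 mm behind the grasp point.
Start: joints at [1.115, 0.13, 1.488, -0, 1.523, -0.085], TCP at [0.217, 0.559, 0.219] pointing down, gripper open.
Joint ranges: [-2.96, 2.96], [-0.89, 2.26], [0.02, 2.5], [-1.34, 4.48], [0, 2.73], [-2.66, 2.66]. Speed limits (rad/s): [2.39, 2.39, 2.79, 3.14, 3.14, 3.14].

INTERFACE

Orientations are given as a rotation vector (axis times angle).
In Python, from plant import * gives the robot as it stands.
- The arm moves only by the tool move_arm, never from a script. Its argument "series" is a list of rows, each a list of 7 numbers: the shift along the tool's x, y, z each as a share of 10 cm, from -1 to 1, then the turn, a rotation vector about the tool's x, y, z each as a share of 180 degrees, from -1 to 1, then the opening, from -1 (shut) to 1 (fully open). In form: [[dx, dy, dz, rx, ry, rz, jaw], ...]. A call has 1 to 8 rows; each row is the pose to reach, as a shift and turn from the pose commanded when the call began, along the tool's axes at that moment, turning the shorter way round; what a row does not reach only later rows make up. A row lasts 1/10 s, in which the tool goes at most 50 mm and 8.59 degrees, less where a joint would pass 70% of its speed; a pose out of reach is approached as far as the arm can. A call with a number of a shift or a turn outside -1 to 1 is refused whole. A call with a gripper value outside its range is refused whole. The fingers move at their own pace and stop on an object; "squeeze" is the grip in N (left out, the last holds). Time passes only in rows, so rows that repeat a pose let the fingers close. It gives the time, the measured TCP pose, the force and the opening at its end, in the units of the state.
- read_state(): the state, without advancing time (a new reading comes with each control period).
- read_camera(name): name is "side" or "top"; returns a dict with "frame" (400x640x3 uint8, red, green, blue), "K" (3x3 intrinsics, pixels), "rvec" (rotation vector, rad) and "tvec" (3), from world to camera coordinates, as OpenCV has them. Camera axes: x right, y down, z forward; pixel columns grow to the right and rows downward; lengths in m; the calibration is good to about 2 mm. A picture is of the moment at which its call begins. There is no depth.
- close_job(): hands the job in, once; it reports no verdict.
The state is a dict: "t": time; "q": joint angles; "dq": joint speeds; "joint_torque": joint torques, N m; "tool_pos": TCP position; "orientation": TCP orientation; "force": force on the tool from outside, world axes, zero at the start; "wrist_torque": the same for the moment, N m; "opening": finger opening in m.
Only numpy, scipy, OpenCV 4.12 (cv2) and the standard library are available. Lean on these libraries where they do the work, as an engineer would, in place of code of your own. Each camera call takes 0.05 s, during which the arm holds its last target.

TASK

Load and start the bench-top parts cleaner: first push its hinged side door shut until it clicks home on its catch, then slide the clear top hatch fully open, stand every tee bracket from the bench upright on its base on the basket floor inside, and slide the hatch fully shut. With door and hatch both shut, and not before, press the start button all the way down; leave the door and hatch shut, the brackets upright inside, and do not disturb the bin and can standing nearby.

Things in the scene. Friction and masses are not known exactly. Their poses are not given: they have to be found in the camera images.
- cleaner: Grey bench-top parts cleaner, fixed on the bench, turned up to 0.1 rad. Origin: on the bench under its chamber's centre; z up. In its frame, mm: chamber 240 (x) by 220 (y) outside, 165 high; side y -110 is closed by the hinged door, top by the hatch. Control box: y 110..370, x -190..120, 160 high. Blue housing on the +x side, 150 high
- basket (a point): Centre of the chamber's flat basket floor, 100 above the bench, right above the cleaner's origin, same axes. The chamber measures 216 (x) by 196 (y) inside, 65 deep, walls 12. Two aluminium hatch tracks, 16 wide (x), at x -112 and 112, run along y beside the opening, top 175 above the bench
- door (a joint): Angle of the flat steel side door, rad: 0 shut, grows as it opens, free edge swinging towards the cleaner's -y. Swings easily and stays where left. About 0.115 rad before shut it meets a sprung roller catch (about 8 N at the free edge); pushed past 0.05 it snaps to 0 and is held there; let go before that, it springs back open to 0.1 or more
- door_hinge (a point): On the door's upright hinge line, at cleaner x -100 (the edge nearer the robot), y -110, 90 above the bench. Door 200 wide, 160 high (20 to 180 above the bench), 12 thick; outer face 14.5 outside the hinge line, so at cleaner y -124.5 when shut
- door_edge (a point): Top corner of the door's outer face at its free edge (200 from the hinge line), 180 above the bench
- hatch (a joint): Position of the clear sliding top guard (hatch) along its tracks, m: 0 shut, grows towards the cleaner's +y, 0.20 fully open. About 2 N friction, no spring, a stop at each end
- hatch_grip (a point): On the hatch's black upright handle bar, 15 mm below its top. The bar stands at the middle of the hatch: 90 long (cleaner x), 12 thick (y), 45 high above the hatch's upper face; this point is 201 above the bench, at cleaner x 0, y -3 when shut
- start (a joint): Travel of the start button, m: 0 up, 0.006 fully down; springs back; about 5 N
- start_top (a point): Centre of the top face of the round grey push button (32 mm across) on the control box, at cleaner x -155, y 160; pressed straight down
- tee0_mid (a point): Steel tee bracket (three to five of the five are there; None if absent). Flat base 60 (own x) by 40 (own y) by 8 thick, with an upright tab across its middle, 8 thick (x), 40 wide (y), to 53 above the underside; 0.18 kg. This point is its centre, 26.5 above its underside; own z is up. Starts upright on the bench to the right of the cleaner
- tee1_mid (a point): Steel tee bracket (three to five of the five are there; None if absent). Flat base 60 (own x) by 40 (own y) by 8 thick, with an upright tab across its middle, 8 thick (x), 40 wide (y), to 53 above the underside; 0.18 kg. This point is its centre, 26.5 above its underside; own z is up. Starts upright on the bench to the right of the cleaner
- tee2_mid (a point): Steel tee bracket (three to five of the five are there; None if absent). Flat base 60 (own x) by 40 (own y) by 8 thick, with an upright tab across its middle, 8 thick (x), 40 wide (y), to 53 above the underside; 0.18 kg. This point is its centre, 26.5 above its underside; own z is up. Starts upright on the bench to the right of the cleaner
- tee3_mid (a point): Steel tee bracket (three to five of the five are there; None if absent). Flat base 60 (own x) by 40 (own y) by 8 thick, with an upright tab across its middle, 8 thick (x), 40 wide (y), to 53 above the underside; 0.18 kg. This point is its centre, 26.5 above its underside; own z is up. Starts upright on the bench to the right of the cleaner
- tee4_mid (a point): Steel tee bracket (three to five of the five are there; None if absent). Flat base 60 (own x) by 40 (own y) by 8 thick, with an upright tab across its middle, 8 thick (x), 40 wide (y), to 53 above the underside; 0.18 kg. This point is its centre, 26.5 above its underside; own z is up. Starts upright on the bench to the right of the cleaner
- hookbin: Bystander: red open bin with steel hooks, 100 by 120 by 65, on the bench; origin under its centre
- spraycan: Bystander: aluminium can, 54 across, 150 high; origin under its centre
Not all that is in view belongs to the job. What is shaped like the part that bears tee1_mid but blue or purple is not meant.

How it is judged:
By the outcome, as a careful person would: the job done as asked, in the order asked, and still so for the second after the job is handed in, with the robot touching nothing.
Of tee0, tee1, tee2, tee3, tee4 only 3 to 5 are there at a start; the rules pass over those that are not, and their reading is None.
At some moment in a run one of tee0, tee1, tee2, tee3, tee4 may be knocked a few centimetres aside while the robot is not near it.
It also fails if it takes over 210 s, if anything falls off the work surface, if the arm or the gripper's body presses on something with over 40 N, if the wrist force passes 120 N, or if a joint passes its speed limit or range.

## Working session

There is one attempt and no reset: what is moved stays moved. The work goes in short steps, Python scripts to look and compute and a tool call to move; the robot and the scene stay as the last step left them, time stands still between calls to the robot, and variables do not carry over. Pictures are saved under pics/ and viewed, and the job is handed in when it is done.

Besides the shell and the picture viewer there is one more tool, called after "Call:" in YAML: its name, and indented under it one key for each argument. move_arm: Moves the arm, as the interface text tells. Shift numbers are shares of 10 cm and turn numbers shares of 180 degrees, none past 1 either way. Its arguments: {"type":"object","properties":{"series":{"type":"array","items":{"type":"array","items":{"type":"number"}}},"squeeze":{"type":"number"}},"required":["series"]}

```bash
ls; mkdir -p pics
python3 - <<'E'
from plant import *
import cv2,json,numpy as np
s=read_state(); print(s)
for n in("side","top"):
    c=read_camera(n); cv2.imwrite(f"pics/{n}0.png",c["frame"][:,:,::-1]); print(n,c["K"],c["rvec"],c["tvec"])
E
```

```text
pics
{'t': 0.0, 'q': array([ 1.11459727e+00,  1.31129552e-01,  1.48927895e+00, -2.32394045e-07,
        1.52299559e+00, -8.54136779e-02]), 'dq': array([-0.00167234,  0.00120879, -0.0012844 , -0.00100878,  0.00095745,
       -0.00026149]), 'joint_torque': array([-1.39107860e-04, -5.59846795e+01, -4.91747618e+01,  7.68121378e-02,
        3.56419827e-02, -1.85162667e-04]), 'tool_pos': array([0.21714448, 0.55871951, 0.21760651]), 'orientation': array([-5.79008135e-01, -3.08728091e+00,  2.74136892e-03]), 'force': array([ 0.22734543,  0.27676852, -0.47774381]), 'wrist_torque': array([-0.02309725, -0.03225841,  0.00677198]), 'opening': 0.09242099501520476}
side [[508.64376745   0.         315.8371759 ]
 [  0.         508.64376745 201.13692914]
 [  0.           0.           1.        ]] [ 2.1709889  -0.73206317  0.3433233 ] [-0.51943771  0.33197452  1.03958756]
top [[452.57105665   0.         318.6298224 ]
 [  0.         452.57105665 200.96262672]
 [  0.           0.           1.        ]] [ 2.08995999 -2.15057489  0.18745396] [0.00510727 0.63520008 1.15610596]
```

View pics/side0.png

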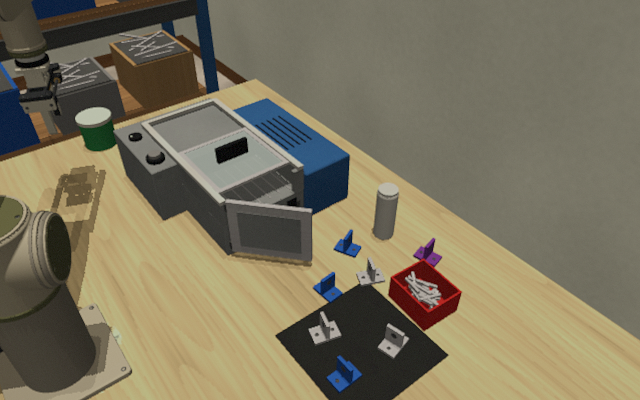

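View pics/top0.png

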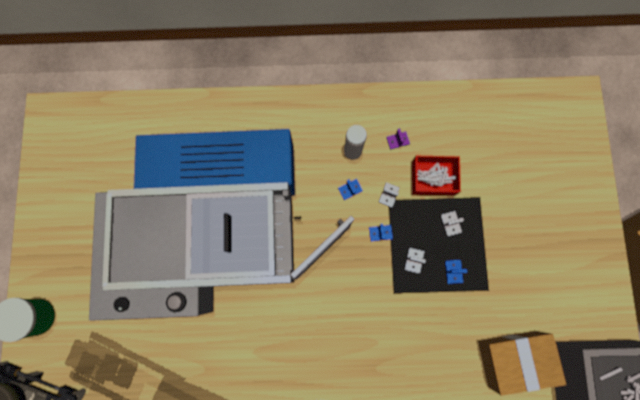

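Side and top views show three silver tees, at top-view pixels (389,195), (452,223) and (415,261). The blue and purple parts there are decoys. The cleaner is at about (200,235), with its door ajar and its free edge near (350,220). I'll zoom in next.

```bash
cat > h.py <<'E'
from plant import *
import cv2,numpy as np
from scipy.spatial.transform import Rotation as R
def cam(n):
    c=read_camera(n); return c
def ray(c,uv):
    Rm=cv2.Rodrigues(np.array(c["rvec"]))[0]; o=-Rm.T@np.array(c["tvec"]).ravel()
    d=Rm.T@np.linalg.inv(c["K"])@np.array([uv[0],uv[1],1.]); return o,d
def onz(c,uv,z):
    o,d=ray(c,uv); return o+d*(z-o[2])/d[2]
def proj(c,P):
    return cv2.projectPoints(np.array(P,float).reshape(-1,3),np.array(c["rvec"]),np.array(c["tvec"]),c["K"],None)[0].reshape(-1,2)
def crop(c,name,x0,y0,x1,y1,f):
    im=np.ascontiguousarray(c["frame"][y0:y1,x0:x1,::-1]); cv2.imwrite(f"pics/{name}.png",cv2.resize(im,None,fx=f,fy=f,interpolation=cv2.INTER_CUBIC))
E
python3 - <<'E'
from h import *
c=cam("top"); s=cam("side")
crop(c,"t_cl",80,120,360,330,2.8); crop(c,"t_tee",330,110,500,300,3.1); crop(s,"s_tee",260,170,470,400,2.6)
crop(s,"s_cl",100,80,360,275,3)
for uv,z in [((352,220),.18),((294,276),.18),((227,233),.216),((389,195),.008),((452,223),.008),((415,261),.008)]: print(uv,onz(c,uv,z).round(4))
E
```

```text
(352, 220) [ 0.5637 -0.0923  0.18  ]
(294, 276) [0.4355 0.0488 0.18  ]
(227, 233) [0.5368 0.1993 0.216 ]
(389, 195) [ 0.6558 -0.2102  0.008 ]
(452, 223) [ 0.5717 -0.3796  0.008 ]
(415, 261) [ 0.4705 -0.2707  0.008 ]
```

View pics/t_cl.png

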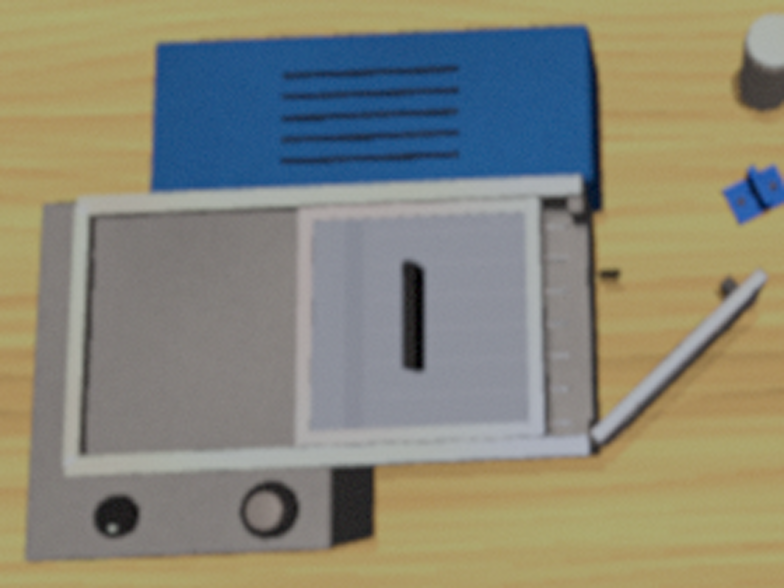

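View pics/t_tee.png

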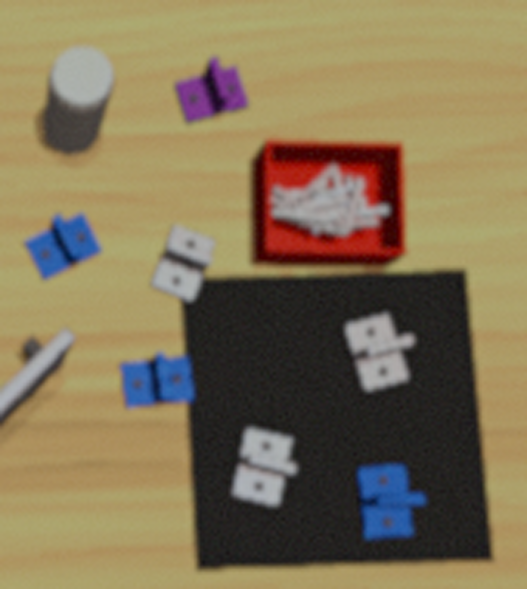

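View pics/s_tee.png

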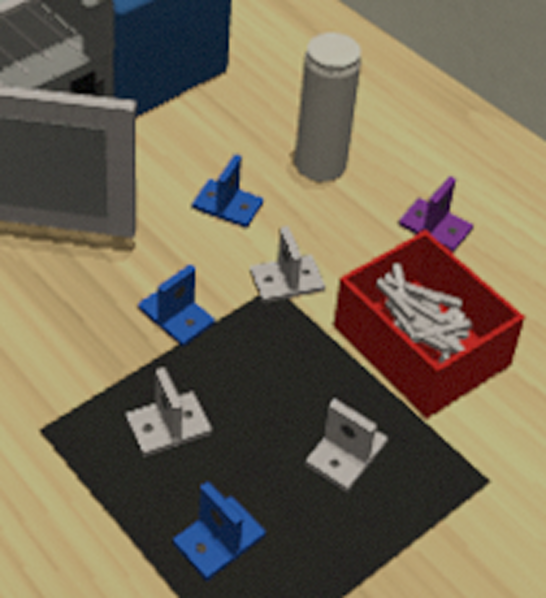

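View pics/s_cl.png

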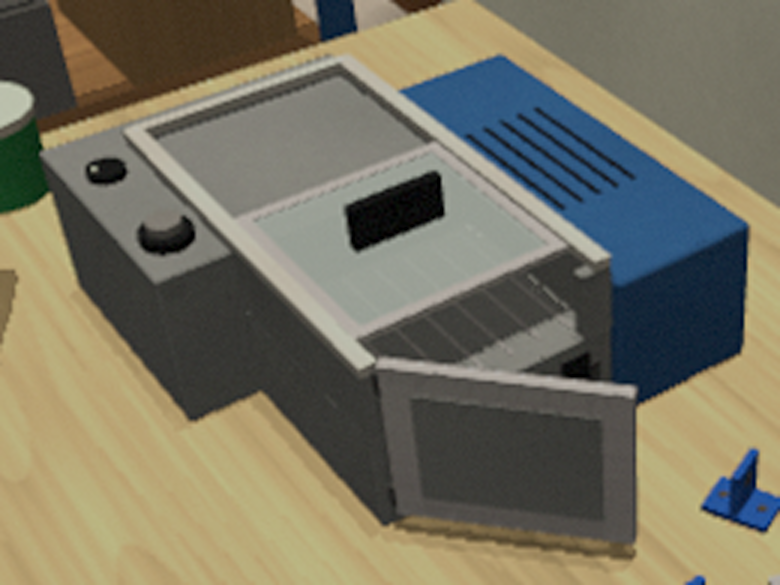

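Run:
```python
from h import *
c=cam("top"); s=cam("side")
f=lambda x,y:(80+x/2.8,120+y/2.8)
g=lambda x,y:(100+x/3,80+y/3)
print("top rails")
P=[onz(c,f(*p),.175) for p in [(582,178),(591,454),(78,198),(65,473)]]
print(np.round(P,4))
print("side rails", np.round([onz(s,g(*p),.175) for p in [(608,262),(362,372),(340,58),(127,132)]],4))
print("button top", onz(c,f(267,510),.175).round(4), onz(s,g(166,222),.175).round(4))
for a,b in[(f(267,508),g(166,220))]:
    (o,d),(o2,d2)=ray(c,a),ray(s,b)
    A=np.c_[d,-d2]; t=np.linalg.lstsq(A,o2-o,rcond=None)[0]; print("button tri",(o+d*t[0]).round(4),(o2+d2*t[1]).round(4))
print("handle ends top", [onz(c,f(*p),.216).round(4) for p in[(405,262),(406,370),(419,266),(421,370)]])
print("handle side",[onz(s,g(*p),.216).round(4) for p in[(346,207),(440,172)]])
print("door top edge", [onz(c,f(*p),.18).round(4) for p in[(755,272),(766,283),(590,435),(603,447)]])
print("door side", [onz(s,g(*p),.18).round(4) for p in[(379,362),(636,388)]])
```

```text
top rails
[[0.6588 0.0602 0.175 ]
 [0.4215 0.0562 0.175 ]
 [0.6541 0.5011 0.175 ]
 [0.418  0.4983 0.175 ]]
side rails [[0.6535 0.055  0.175 ]
 [0.4218 0.0538 0.175 ]
 [0.6438 0.4971 0.175 ]
 [0.4177 0.4915 0.175 ]]
button top [0.383  0.3272 0.175 ] [0.3859 0.3312 0.175 ]
button tri [0.3848 0.3254 0.1807] [0.3846 0.3255 0.1807]
handle ends top [array([0.5823, 0.2052, 0.216 ]), array([0.4929, 0.2035, 0.216 ]), array([0.5786, 0.1936, 0.216 ]), array([0.4926, 0.1912, 0.216 ])]
handle side [array([0.4946, 0.2012, 0.216 ]), array([0.5836, 0.1998, 0.216 ])]
door top edge [array([ 0.5708, -0.0869,  0.18  ]), array([ 0.561 , -0.0959,  0.18  ]), array([0.4371, 0.0564, 0.18  ]), array([0.427 , 0.0457, 0.18  ])]
door side [array([0.4354, 0.0508, 0.18  ]), array([ 0.5725, -0.0912,  0.18  ])]
```

```bash
cat >> h.py <<'E'
O=np.array([.540,.168]); A=.014
def w(cx,cy):  # cleaner->world xy
    return O+np.array([np.cos(A)*cx-np.sin(A)*cy,np.sin(A)*cx+np.cos(A)*cy])
def to(x,y,z,yaw=A,st=None):
    "yaw = world angle of tool y; tool down"
    st=st or read_state(); Rc=R.from_rotvec(st["orientation"])
    Y=np.array([np.cos(yaw),np.sin(yaw),0]);Z=np.array([0,0,-1.]);X=np.cross(Y,Z)
    Rt=R.from_matrix(np.c_[X,Y,Z]); d=Rc.inv().apply(np.array([x,y,z])-st["tool_pos"])
    print("shift/10cm",(d/.1).round(3),"turn",((Rc.inv()*Rt).as_rotvec()/np.pi).round(4))
def full(x,y,z,yaw=A): # shifts in frame of tool as if already at yaw
    st=dict(read_state()); to(x,y,z,yaw,st)
E
python3 - <<'E'
from h import *
st=read_state();to(*st["tool_pos"][:2],.317); print(w(80,-124.5e0*0-0) if 0 else w(.08,-.1245),w(-.155,.16),w(-.1,-.11))
E
```

```text
shift/10cm [ 0.    -0.001 -0.987] turn [-2.000e-04  1.000e-04  3.775e-01]
[0.6217351  0.04463216] [0.38277526 0.32581439] [0.44154975 0.05661083]
```

Call:
move_arm:
  series:
    - [0, 0, -0.5, 0, 0, 0, -1]
    - [0, 0, -1, 0, 0, 0.05, -1]
    - [0, 0, -1, 0, 0, 0.379, -1]
    - [0, 0, -1, 0, 0, 0.379, -1]
    - [0, 0, -1, 0, 0, 0.379, -1]
    - [0, 0, -1, 0, 0, 0.379, -1]
    - [0, 0, -1, 0, 0, 0.379, -1]
    - [0, 0, -1, 0, 0, 0.379, -1]

```text
t: 1.1
tool_pos: [0.2174, 0.5592, 0.3186]
orientation: [2.056, 2.375, -0.0]
force: [-0.6, 0.1, 0.2]
opening: 0.0336
```

Run:
```python
from h import *
to(.3,.45,.317)
```

```text
shift/10cm [-1.199  0.661  0.016] turn [-0.      0.0001  0.0413]
```

Call:
move_arm:
  series:
    - [-0.5, 0.4, 0, 0, 0, 0.041, -1]
    - [-1, 0.8, 0, 0, 0, 0.041, -1]
    - [-1, 1, 0, 0, 0, 0.041, -1]
    - [-1, 1, 0, 0, 0, 0.041, -1]

```text
t: 1.5
tool_pos: [0.3354, 0.4726, 0.3184]
orientation: [2.202, 2.238, 0.0]
force: [0.4, -0.1, -0.8]
opening: 0.0025
```

Call:
move_arm:
  series:
    - [-0.4, 0.3, 0, 0, 0, 0, -1]
    - [-0.8, 0.6, 0, 0, 0, 0, -1]
    - [-1, 0.9, 0, 0, 0, 0, -1]
    - [-1, 0.9, 0, 0, 0, 0, -1]

```text
t: 1.9
tool_pos: [0.4259, 0.3748, 0.3184]
orientation: [2.202, 2.239, -0.0]
force: [0.5, 0.8, -1.2]
opening: 0.0005
```

Call:
move_arm:
  series:
    - [-0.4, 0.3, 0, 0, 0, 0, -1]
    - [-0.8, 0.6, 0, 0, 0, 0, -1]
    - [-1, 0.9, 0, 0, 0, 0, -1]
    - [-1, 0.9, 0, 0, 0, 0, -1]

```text
t: 2.3
tool_pos: [0.5174, 0.2772, 0.318]
orientation: [2.202, 2.24, -0.001]
force: [-1.0, -0.2, -0.3]
opening: 0.0006
```

Call:
move_arm:
  series:
    - [-0.5, 0, 0, 0, 0, 0, -1]
    - [-1, 0, 0, 0, 0, 0, -1]
    - [-1, 0, 0, 0, 0, 0, -1]

```text
t: 2.6
tool_pos: [0.5172, 0.1761, 0.3188]
orientation: [2.201, 2.24, -0.002]
force: [-0.3, -0.3, -0.1]
opening: 0.0007
```

Call:
move_arm:
  series:
    - [-0.5, 0, 0, 0, 0, 0, -1]
    - [-1, 0, 0, 0, 0, 0, -1]
    - [-1, 0, 0, 0, 0, 0, -1]

```text
t: 2.9
tool_pos: [0.5194, 0.0762, 0.3188]
orientation: [2.201, 2.24, -0.001]
force: [0.8, 0.8, 0.4]
opening: 0.0003
```

Call:
move_arm:
  series:
    - [-0.5, 0, 0, 0, 0, 0, -1]
    - [-1, 0, 0, 0, 0, 0, -1]
    - [-1, 0, 0, 0, 0, 0, -1]

```text
t: 3.2
tool_pos: [0.5217, -0.0236, 0.3185]
orientation: [2.202, 2.24, -0.002]
force: [0.0, 1.0, 0.5]
opening: 0.0007
```

Run:
```python
from h import *
to(.515,-.12,.13)
c=cam("top"); cv2.imwrite("pics/top1.png",c["frame"][:,:,::-1])
```

```text
shift/10cm [-0.96  -0.083  1.886] turn [-0.0001  0.0004  0.001 ]
```

View pics/top1.png

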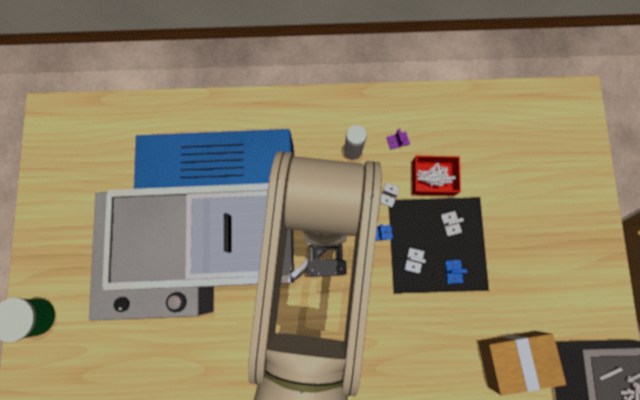

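The top view shows the gripper at about (325,262), in front of the door, with the scene unchanged. I'll lower it beside the door's outer face.

Call:
move_arm:
  series:
    - [-0.5, 0, 0, 0, 0, 0, -1]
    - [-1, -0.1, 0, 0, 0, 0, -1]
    - [-1, -0.1, 0.5, 0, 0, 0, -1]
    - [-1, -0.1, 1, 0, 0, 0, -1]
    - [-1, -0.1, 1, 0, 0, 0, -1]

```text
t: 3.75
tool_pos: [0.5092, -0.117, 0.2099]
orientation: [-2.187, -2.236, 0.009]
force: [-1.2, 0.9, -0.5]
opening: 0.0
```

Call:
move_arm:
  series:
    - [0, 0, 0.45, 0, 0, 0, -1]
    - [0, 0, 0.9, 0, 0, 0, -1]
    - [0, 0, 0.9, 0, 0, 0, -1]

```text
t: 4.05
tool_pos: [0.5114, -0.1179, 0.1249]
orientation: [-2.19, -2.241, 0.005]
force: [-0.4, 0.3, -0.7]
opening: 0.0001
```

Run:
```python
from h import *
for th in (.8,.6,.4,.25,.15,.08,.04,0):
    r,off=.17,.0145+.010
    u=np.array([np.cos(th),-np.sin(th)]); n=np.array([-np.sin(th),-np.cos(th)])
    p=np.array([-.1,-.11])+r*u+off*n
    q=w(*p); print(th); to(q[0],q[1],.13)
```

```text
0.8
shift/10cm [ 0.361  0.338 -0.052] turn [-0.0025 -0.0011  0.0029]
0.6
shift/10cm [ 0.587  0.596 -0.054] turn [-0.0025 -0.0011  0.0029]
0.4
shift/10cm [ 0.86   0.804 -0.054] turn [-0.0025 -0.0011  0.0029]
0.25
shift/10cm [ 1.088  0.923 -0.054] turn [-0.0025 -0.0011  0.0029]
0.15
shift/10cm [ 1.249  0.982 -0.054] turn [-0.0025 -0.0011  0.0029]
0.08
shift/10cm [ 1.365  1.014 -0.054] turn [-0.0025 -0.0011  0.0029]
0.04
shift/10cm [ 1.432  1.028 -0.054] turn [-0.0025 -0.0011  0.0029]
0
shift/10cm [ 1.5    1.04  -0.054] turn [-0.0025 -0.0011  0.0029]
```

Call:
move_arm:
  series:
    - [0.2, 0.2, -0.05, 0, 0, 0, -1]
    - [0.36, 0.34, -0.05, 0, 0, 0, -1]
    - [0.48, 0.47, -0.05, 0, 0, 0, -1]
    - [0.59, 0.6, -0.05, 0, 0, 0, -1]
    - [0.72, 0.71, -0.05, 0, 0, 0, -1]
    - [0.86, 0.8, -0.05, 0, 0, 0, -1]
    - [0.86, 0.8, -0.05, 0, 0, 0, -1]

```text
t: 4.75
tool_pos: [0.5937, -0.031, 0.1355]
orientation: [2.194, 2.246, 0.003]
force: [-0.6, -0.8, -0.2]
opening: 0.0008
```

Run:
```python
from h import *
print(read_state()["force"])
for th in (.25,.15,.08,.04,0):
    r,off=.17,.0145+.010
    u=np.array([np.cos(th),-np.sin(th)]); n=np.array([-np.sin(th),-np.cos(th)])
    q=w(*(np.array([-.1,-.11])+r*u+off*n)); print(th); to(q[0],q[1],.13)
c=cam("top"); crop(c,"t2",200,120,480,330,2.8);c=cam("side"); crop(c,"s2",100,80,360,275,3)
```

```text
[-0.64902214 -0.77156215 -0.24855168]
0.25
shift/10cm [0.238 0.079 0.055] turn [ 0.0007 -0.0001  0.003 ]
0.15
shift/10cm [0.4   0.138 0.055] turn [ 0.0007 -0.0001  0.003 ]
0.08
shift/10cm [0.515 0.17  0.055] turn [ 0.0007 -0.0001  0.003 ]
0.04
shift/10cm [0.583 0.185 0.055] turn [ 0.0007 -0.0001  0.003 ]
0
shift/10cm [0.65  0.196 0.055] turn [ 0.0007 -0.0001  0.003 ]
```

View pics/s2.png

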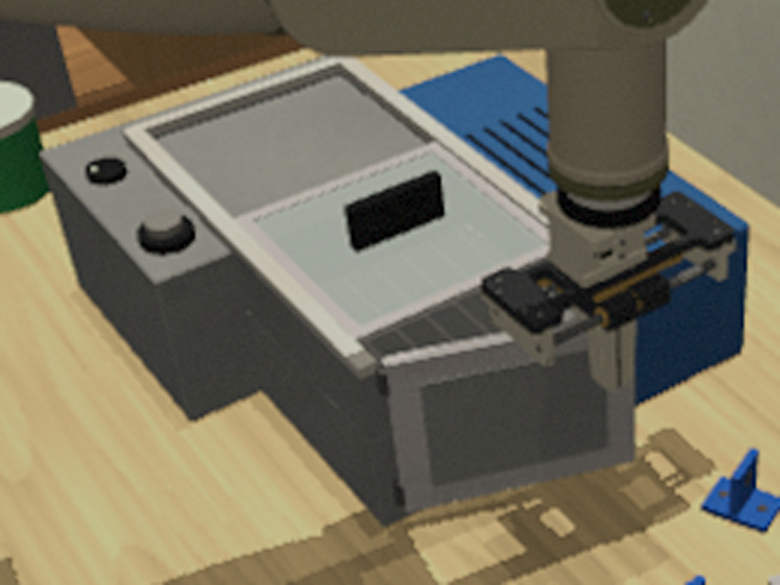

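The door is moving with the finger. In the crop its free edge is at about (632,460). I'll keep pushing.

Call:
move_arm:
  series:
    - [0.12, 0.04, 0, 0, 0, 0, -1]
    - [0.24, 0.08, 0, 0, 0, 0, -1]
    - [0.34, 0.11, 0, 0, 0, 0, -1]
    - [0.42, 0.14, 0, 0, 0, 0, -1]
    - [0.5, 0.16, 0, 0, 0, 0, -1]
    - [0.58, 0.18, 0, 0, 0, 0, -1]
    - [0.64, 0.19, 0, 0, 0, 0, -1]
    - [0.66, 0.19, 0, 0, 0, 0, -1]

```text
t: 5.65
tool_pos: [0.6097, 0.034, 0.1335]
orientation: [-2.197, -2.245, -0.0]
force: [0.2, 0.1, 0.2]
opening: 0.0006
```

Run:
```python
from h import *
print(read_state()["force"],read_state()["tool_pos"])
c=cam("side"); crop(c,"s3",100,80,360,275,3)
```

```text
[0.22575721 0.10734705 0.17948378] [0.6097317  0.03402421 0.1335445 ]
```

View pics/s3.png

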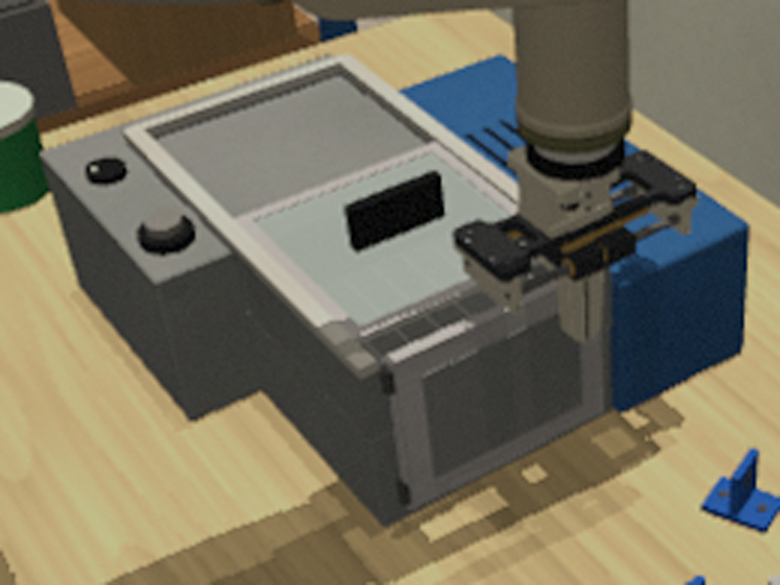

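Call:
move_arm:
  series:
    - [0.04, 0, 0, 0, 0, 0, -1]
    - [0.04, 0, 0, 0, 0, 0, -1]
    - [0.08, 0, 0, 0, 0, 0, -1]
    - [0.08, 0, 0, 0, 0, 0, -1]

```text
t: 6.1
tool_pos: [0.6096, 0.0394, 0.1337]
orientation: [2.197, 2.242, -0.003]
force: [-0.5, -7.1, -0.4]
opening: 0.0004
```

Call:
move_arm:
  series:
    - [0.04, 0, 0, 0, 0, 0, -1]
    - [0.04, 0, 0, 0, 0, 0, -1]
    - [0.08, 0, 0, 0, 0, 0, -1]
    - [0.08, 0, 0, 0, 0, 0, -1]

```text
t: 6.5
tool_pos: [0.6095, 0.0395, 0.1338]
orientation: [2.197, 2.232, -0.016]
force: [-0.7, -39.9, 1.3]
opening: 0.0005
```

Call:
move_arm:
  series:
    - [-0.1, 0, 0, 0, 0, 0, -1]
    - [-0.4, 0, 0, 0, 0, 0, -1]
    - [-0.6, 0, -0.3, 0, 0, 0, -1]
    - [-0.6, 0, -0.8, 0, 0, 0, -1]
    - [-0.6, 0, -1, 0, 0, 0, -1]
    - [-0.6, 0, -1, 0, 0, 0, -1]

```text
t: 7.1
tool_pos: [0.613, -0.0113, 0.239]
orientation: [2.194, 2.24, 0.008]
force: [0.1, -0.4, -0.2]
opening: 0.0004
```

Run:
```python
from h import *
c=cam("side"); crop(c,"s4",100,80,360,275,3)
for p in [(385,363),(560,290)]: print(onz(c,(100+p[0]/3,80+p[1]/3),.18))
c=cam("top"); crop(c,"t4",200,120,480,330,2.8)
```

```text
[0.43841027 0.04703831 0.18      ]
[0.59626965 0.04202128 0.18      ]
```

View pics/s4.png

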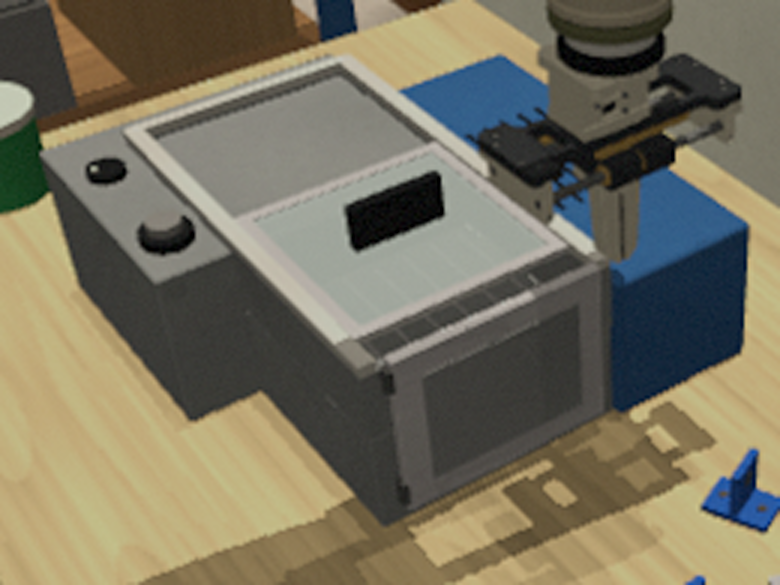

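View pics/t4.png

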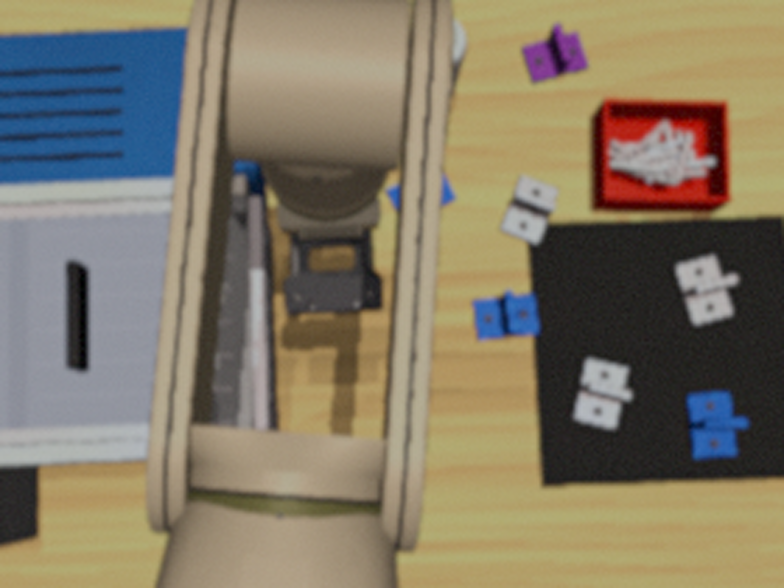

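The door is flush and shut: the crop corners at (385,363) and (560,290) put its top edge parallel to the cleaner front. Next I'll push the hatch open by its handle.

Call:
move_arm:
  series:
    - [0.4, -0.3, 0, 0, 0, 0, -1]
    - [0.8, -0.6, 0, 0, 0, 0, -1]
    - [0.9, -0.76, 0, 0, 0, 0, -1]
    - [0.9, -0.76, 0, 0, 0, 0, -1]

```text
t: 7.6
tool_pos: [0.53, 0.0794, 0.2314]
orientation: [-2.192, -2.246, 0.004]
force: [0.5, 0.2, 1.1]
opening: 0.0006
```

Call:
move_arm:
  series:
    - [0.3, 0, 0.1, 0, 0, 0, -1]
    - [0.6, 0, 0.4, 0, 0, 0, -1]
    - [0.8, 0, 0.45, 0, 0, 0, -1]
    - [0.8, 0, 0.45, 0, 0, 0, -1]

```text
t: 8.0
tool_pos: [0.5293, 0.1587, 0.185]
orientation: [-2.193, -2.245, 0.007]
force: [-0.7, -0.3, 1.1]
opening: 0.0005
```

Run:
```python
from h import *
print(read_state()["tool_pos"]); to(*w(0,.192-.006),.19); to(*w(0,.03),.19)
```

```text
[0.52932956 0.15873892 0.18496881]
shift/10cm [ 1.95   0.126 -0.052] turn [-0.0018  0.0002  0.0029]
shift/10cm [ 0.39   0.111 -0.051] turn [-0.0018  0.0002  0.0029]
```

Call:
move_arm:
  series:
    - [0.1, 0.08, -0.05, 0, 0, 0, -1]
    - [0.2, 0.08, -0.05, 0, 0, 0, -1]
    - [0.3, 0.08, -0.05, 0, 0, 0, -1]
    - [0.42, 0.08, -0.05, 0, 0, 0, -1]
    - [0.56, 0.08, -0.05, 0, 0, 0, -1]
    - [0.7, 0.08, -0.05, 0, 0, 0, -1]
    - [0.85, 0.08, -0.05, 0, 0, 0, -1]
    - [1, 0.08, -0.05, 0, 0, 0, -1]

```text
t: 8.8
tool_pos: [0.5368, 0.2589, 0.1936]
orientation: [2.197, 2.245, -0.0]
force: [1.7, -2.8, -0.7]
opening: 0.0006
```

Call:
move_arm:
  series:
    - [0.15, 0, 0, 0, 0, 0, -1]
    - [0.3, 0, 0, 0, 0, 0, -1]
    - [0.45, 0, 0, 0, 0, 0, -1]
    - [0.6, 0, 0, 0, 0, 0, -1]
    - [0.7, 0, 0, 0, 0, 0, -1]
    - [0.76, 0, 0, 0, 0, 0, -1]
    - [0.8, 0, 0, 0, 0, 0, -1]
    - [0.82, 0, 0, 0, 0, 0, -1]

```text
t: 9.6
tool_pos: [0.5349, 0.3398, 0.1936]
orientation: [-2.197, -2.245, 0.001]
force: [-0.1, -2.3, 1.2]
opening: 0.0005
```

Run:
```python
from h import *
print(read_state()["tool_pos"],read_state()["force"]); to(*w(0,.197-.011),.19)
```

```text
[0.53493614 0.33981875 0.19362418] [-0.11686849 -2.3096463   1.22280681]
shift/10cm [0.141 0.028 0.036] turn [-0.0001  0.      0.0023]
```

Call:
move_arm:
  series:
    - [0.05, 0, 0, 0, 0, 0, -1]
    - [0.1, 0, 0, 0, 0, 0, -1]
    - [0.13, 0, 0, 0, 0, 0, -1]
    - [0.15, 0, 0, 0, 0, 0, -1]
    - [0.17, 0, 0, 0, 0, 0, -1]
    - [0.17, 0, 0, 0, 0, 0, -1]

```text
t: 10.2
tool_pos: [0.5347, 0.354, 0.1936]
orientation: [2.198, 2.242, -0.007]
force: [-3.1, -13.9, 4.4]
opening: 0.0003
```

Call:
move_arm:
  series:
    - [-0.3, 0, 0, 0, 0, 0, -1]
    - [-0.5, 0, -0.4, 0, 0, 0, -1]
    - [-0.9, 0, -0.8, 0, 0, 0, -1]
    - [-1, 0, -1, 0, 0, 0, -1]
    - [-1, 0, -1, 0, 0, 0, -1]

```text
t: 10.7
tool_pos: [0.5392, 0.2558, 0.2993]
orientation: [2.197, 2.24, 0.013]
force: [0.2, 0.7, 0.3]
opening: 0.0002
```

Run:
```python
from h import *
s=cam("side");c=cam("top")
crop(c,"t5",80,110,500,330,1.9); crop(s,"s5",100,80,470,400,2)
# tee base masks: bright low-sat
hsv=cv2.cvtColor(c["frame"],cv2.COLOR_RGB2HSV)
m=((hsv[...,1]<45)&(hsv[...,2]>110)).astype(np.uint8); m[:,:370]=0;m[:160]=0;m[290:]=0;m[:,490:]=0
for k in cv2.findContours(m,cv2.RETR_EXTERNAL,cv2.CHAIN_APPROX_NONE)[0]:
    if cv2.contourArea(k)>60: print(cv2.contourArea(k),cv2.minAreaRect(k))
```

```text
327.0 ((415.5560302734375, 260.4048767089844), (18.717933654785156, 22.90851593017578), 12.094758033752441)
316.0 ((453.45001220703125, 222.35000610351562), (23.084625244140625, 20.238576889038086), 71.56504821777344)
129.0 ((387.00006103515625, 199.50003051757812), (14.758047103881836, 10.733125686645508), 26.56505012512207)
105.5 ((391.12066650390625, 188.44825744628906), (15.041322708129883, 8.541985511779785), 21.801406860351562)
391.5 ((436.5561828613281, 175.0651092529297), (35.5384635925293, 20.76923370361328), 22.61986541748047)
```

View pics/t5.png

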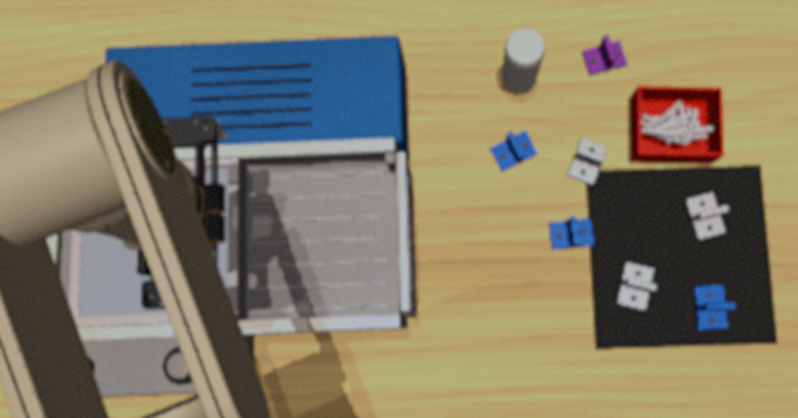

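View pics/s5.png

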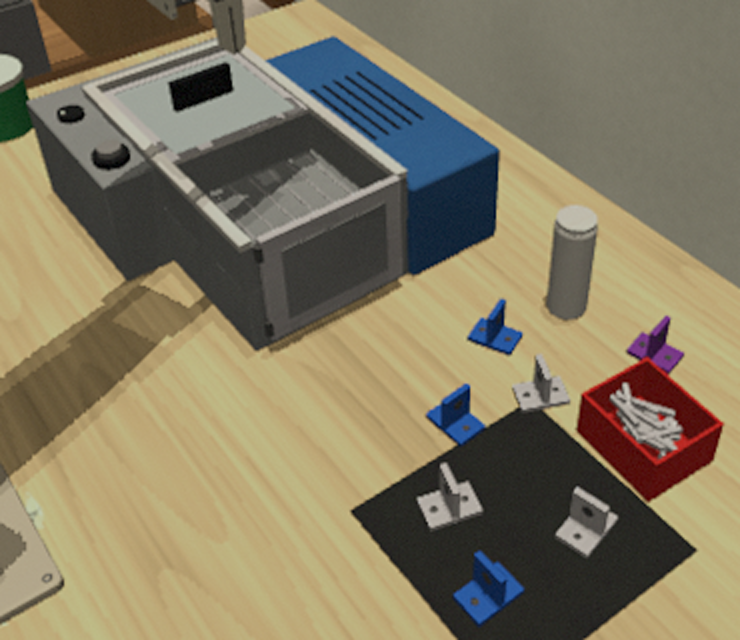

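The hatch is open and the door shut. There are three silver tees, at full-frame top pixels (389,195), (453,222) and (415,260), with blue tees at (350,189), (381,233), (456,271) and a purple one at (398,139). I'll enlarge each silver one to confirm it and pick its corners.

```bash
cat >> h.py <<'E'
def mont(c,pts,name,h=22,f=6):
    ims=[]
    for u,v in pts:
        im=c["frame"][v-h:v+h,u-h:u+h,::-1]; im=cv2.resize(im,None,fx=f,fy=f,interpolation=cv2.INTER_CUBIC)
        ims.append(im)
    cv2.imwrite(f"pics/{name}.png",np.hstack(ims))
E
python3 - <<'E'
from h import *
c=cam("top"); mont(c,[(389,195),(453,222),(415,260)],"m_t")
s=cam("side"); mont(s,[(370,272),(393,338),(325,328)],"m_s")
E
```

```text
(no output)
```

View pics/m_t.png

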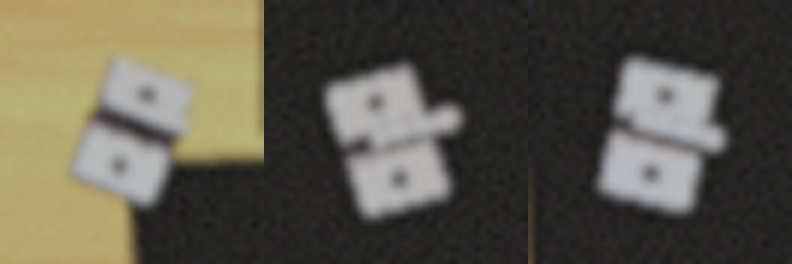

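View pics/m_s.png

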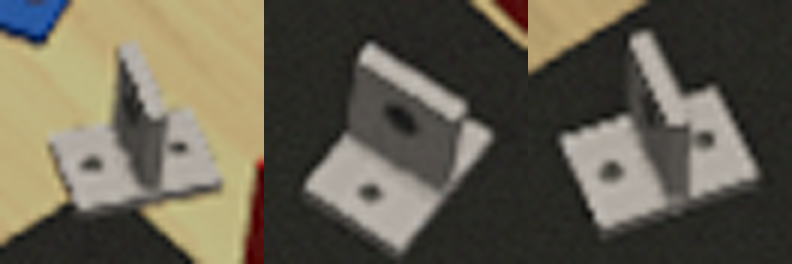

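```bash
cat > tees.py <<'E'
from h import *
def tee(c,ctr,h1,h2,cs,z=.008,o=22,f=6):
    g=lambda p:onz(c,(ctr[0]-o+p[0]/f,ctr[1]-o+p[1]/f),z)[:2]
    H1,H2=g(h1),g(h2); m=(H1+H2)/2; C=np.array([g(p) for p in cs])
    d=H1-H2; e=((C[0]+C[1])-(C[2]+C[3]))/2
    print("holes mid",m.round(4),"ang",np.degrees(np.arctan2(d[1],d[0])).round(1),"corners mid",C.mean(0).round(4),"ang",np.degrees(np.arctan2(e[1],e[0])).round(1),np.linalg.norm(e).round(4))
E
python3 - <<'E'
from tees import *
c=cam("top")
tee(c,(389,195),(147,94),(119,164),[(112,57),(193,83),(153,208),(70,175)])
tee(c,(453,222),(112,102),(135,179),[(62,90),(148,66),(188,195),(105,218)])
tee(c,(415,260),(139,95),(122,173),[(95,55),(190,75),(163,212),(70,190)])
s=cam("side")
f=lambda x,y,u,v:onz(s,(u-22+x/6,v-22+y/6),.008)[:2].round(4)
for u,v,a,b in[(370,272,(92,163),(180,147)),(325,328,(610-528,171),(704-528,140))]:
    A1,B1=f(*a,u,v),f(*b,u,v); print((A1+B1)/2,A1,B1)
E
```

```text
holes mid [ 0.6572 -0.2108] ang -24.4 corners mid [ 0.6565 -0.2103] ang -21.3 0.0614
holes mid [ 0.5707 -0.3784] ang 12.0 corners mid [ 0.5699 -0.3793] ang 13.3 0.0617
holes mid [ 0.4723 -0.2701] ang -16.0 corners mid [ 0.4729 -0.2697] ang -14.6 0.063
[ 0.65725 -0.21005] [ 0.6405 -0.2026] [ 0.674  -0.2175]
[ 0.47155 -0.26895] [ 0.4541 -0.264 ] [ 0.489  -0.2739]
```

Call:
move_arm:
  series:
    - [-0.5, 0, 0, 0, 0, 0.04, 0.1]
    - [-1, 0, 0, 0, 0, 0.08, 0.1]
    - [-1, 0, 0, 0, 0, 0.088, 0.1]

```text
t: 11.3
tool_pos: [0.5389, 0.1523, 0.2923]
orientation: [2.493, 1.91, -0.005]
force: [0.5, 0.8, 0.7]
opening: 0.02
```

Run:
```python
from h import *
to(.4722,-.2697,.2,np.radians(-15.2))
```

```text
shift/10cm [-4.245  0.456  0.934] turn [-0.0004  0.0009  0.0006]
```

Call:
move_arm:
  series:
    - [-0.5, 0.05, 0, 0, 0, 0, 0.1]
    - [-1, 0.1, 0, 0, 0, 0, 0.1]

```text
t: 11.5
tool_pos: [0.5228, 0.0581, 0.2921]
orientation: [-2.482, -1.924, 0.002]
force: [1.3, -0.9, 0.2]
opening: 0.0356
```

Call:
move_arm:
  series:
    - [-0.5, 0.05, 0, 0, 0, 0, 0.1]
    - [-1, 0.1, 0, 0, 0, 0, 0.1]

```text
t: 11.7
tool_pos: [0.5073, -0.0416, 0.2925]
orientation: [-2.483, -1.922, 0.001]
force: [0.9, 0.3, -0.3]
opening: 0.0498
```

Call:
move_arm:
  series:
    - [-0.5, 0.05, 0, 0, 0, 0, 0.1]
    - [-1, 0.1, 0, 0, 0, 0, 0.1]

```text
t: 11.9
tool_pos: [0.4919, -0.1406, 0.2926]
orientation: [-2.484, -1.922, 0.001]
force: [1.3, -0.3, -0.7]
opening: 0.051
```

Call:
move_arm:
  series:
    - [-0.5, 0.05, 0, 0, 0, 0, 0.1]
    - [-1, 0.1, 0.3, 0, 0, 0, 0.1]
    - [-1, 0.1, 0.8, 0, 0, 0, 0.1]
    - [-1, 0.1, 0.8, 0, 0, 0, 0.1]

```text
t: 12.3
tool_pos: [0.4732, -0.2377, 0.2058]
orientation: [-2.479, -1.911, 0.007]
force: [0.2, 0.6, -1.4]
opening: 0.0513
```

Run:
```python
from h import *
to(.4722,-.2697,.016,np.radians(-15.2)); print(read_state()["opening"])
c=cam("top"); crop(c,"t6",330,130,500,310,3.3); c=cam("side"); crop(c,"s6",230,180,470,400,3)
```

```text
shift/10cm [-0.32   0.094  1.896] turn [-0.0038 -0.0012  0.0026]
0.051254168997575074
```

View pics/s6.png

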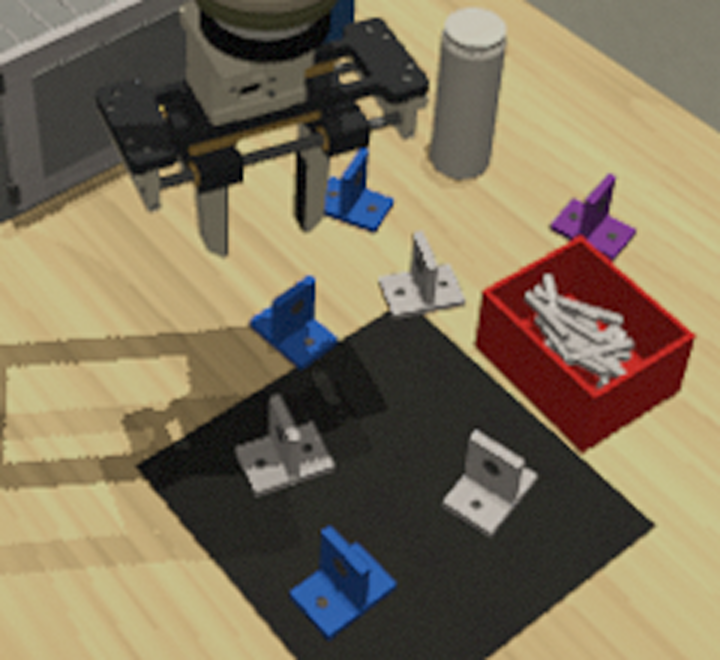

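The target tee is unmoved, at (285,460) in the crop. I'll line up over it and descend.

Call:
move_arm:
  series:
    - [-0.2, 0.09, 0.3, 0, 0, 0, 0.1]
    - [-0.32, 0.09, 0.7, 0, 0, 0, 0.1]
    - [-0.32, 0.09, 1, 0, 0, 0, 0.1]
    - [-0.32, 0.09, 1, 0, 0, 0, 0.1]
    - [-0.32, 0.09, 1, 0, 0, 0, 0.1]
    - [-0.32, 0.09, 1, 0, 0, 0, 0.1]

```text
t: 13.0
tool_pos: [0.4799, -0.2727, 0.1173]
orientation: [2.481, 1.919, 0.003]
force: [0.1, -0.4, -0.2]
opening: 0.0512
```

Run:
```python
from h import *
to(.4722,-.2697,.016,np.radians(-15.2)); print(read_state()["opening"])
```

```text
shift/10cm [ 0.011 -0.087  1.013] turn [0.0015 0.0005 0.0036]
0.05124072422030033
```

Call:
move_arm:
  series:
    - [0.01, -0.09, 0.3, 0, 0, 0, 0.1]
    - [0.01, -0.09, 0.7, 0, 0, 0, 0.1]
    - [0.01, -0.09, 0.9, 0, 0, 0, 0.1]
    - [0.01, -0.09, 1, 0, 0, 0, 0.1]
    - [0.01, -0.09, 1, 0, 0, 0, 0.1]
    - [0.01, -0.09, 1, 0, 0, 0, 0.1]

```text
t: 13.6
tool_pos: [0.4707, -0.2699, 0.0159]
orientation: [2.483, 1.919, 0.001]
force: [-1.4, -0.5, 0.9]
opening: 0.0514
```

Run:
```python
from h import *
to(.4722,-.2697,.016,np.radians(-15.2)); print(read_state()["force"])
c=cam("side"); mont(c,[(325,328)],"g1",h=45)
```

```text
shift/10cm [ 0.006  0.014 -0.001] turn [0.0009 0.0003 0.0033]
[-1.39054834 -0.51648527  0.93628663]
```

View pics/g1.png

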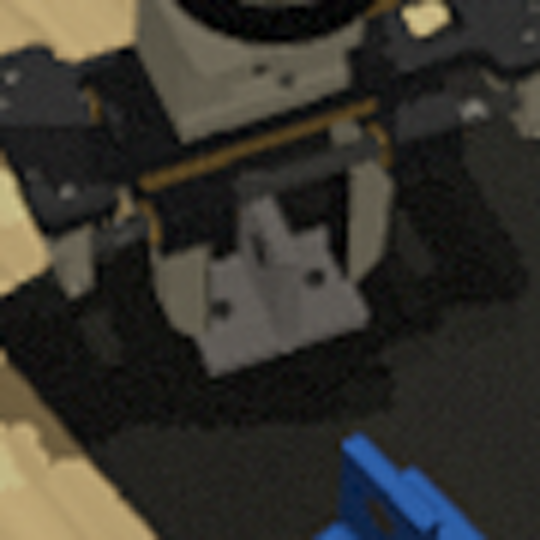

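The fingers straddle the tab at crop (265,240). Close and lift.

Call:
move_arm:
  series:
    - [0, 0.01, 0, 0, 0, 0, -1]
    - [0, 0.01, 0, 0, 0, 0, -1]
    - [0, 0.01, 0, 0, 0, 0, -1]
    - [0, 0.01, 0, 0, 0, 0, -1]
    - [0, 0.01, 0, 0, 0, 0, -1]
    - [0, 0.01, 0, 0, 0, 0, -1]
    - [0, 0.01, 0, 0, 0, 0, -1]
    - [0, 0.01, 0, 0, 0, 0, -1]
  squeeze: 25

```text
t: 14.45
tool_pos: [0.4701, -0.2693, 0.0136]
orientation: [2.486, 1.921, 0.0]
force: [0.7, 0.0, 0.2]
opening: 0.0077
```

Call:
move_arm:
  series:
    - [0, 0, -0.2, 0, 0, 0, -1]
    - [0, 0, -0.6, 0, 0, 0, -1]
    - [0, 0, -1, 0, 0, 0, -1]
    - [0, 0, -1, 0, 0, 0, -1]

```text
t: 14.85
tool_pos: [0.4734, -0.2716, 0.1201]
orientation: [2.479, 1.915, 0.005]
force: [0.9, -0.1, -1.0]
opening: 0.008
```

Call:
move_arm:
  series:
    - [0, 0, -0.5, 0, 0, 0, -1]
    - [0, 0, -1, 0, 0, 0, -1]
    - [0.3, 0, -1, 0, 0, 0, -1]
    - [0.6, 0, -1, 0, 0, 0, -1]

```text
t: 15.25
tool_pos: [0.486, -0.2116, 0.2151]
orientation: [2.486, 1.916, 0.002]
force: [0.3, 0.3, -2.9]
opening: 0.0083
```

Run:
```python
from h import *
print(read_state()["opening"]); to(*w(-.05,-.04),.25)
c=cam("side"); crop(c,"s7",230,130,470,400,2.2)
```

```text
0.00825446545042657
shift/10cm [ 3.289 -0.817 -0.354] turn [ 0.0009  0.0004 -0.0863]
```

View pics/s7.png

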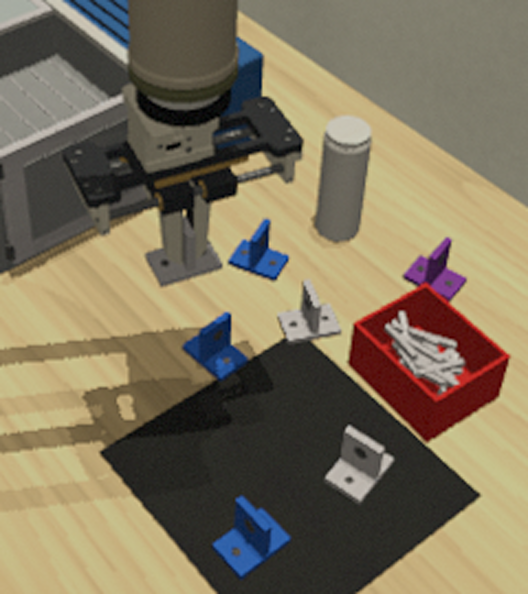

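Tee C is held upright. Carry it to the basket.

Call:
move_arm:
  series:
    - [0.2, -0.1, -0.4, 0, 0, -0.04, -1]
    - [0.6, -0.2, -0.6, 0, 0, -0.086, -1]
    - [1, -0.3, -0.6, 0, 0, -0.086, -1]
    - [1, -0.3, -0.6, 0, 0, -0.086, -1]

```text
t: 15.7
tool_pos: [0.4817, -0.103, 0.2737]
orientation: [-2.2, -2.242, -0.003]
force: [0.1, -0.2, -2.5]
opening: 0.0077
```

Run:
```python
from h import *
to(*w(-.05,-.04),.25)
```

```text
shift/10cm [2.301 0.133 0.241] turn [ 0.0002 -0.0005  0.0016]
```

Call:
move_arm:
  series:
    - [0.4, 0, 0, 0, 0, 0, -1]
    - [0.8, 0, 0, 0, 0, 0, -1]
    - [1, 0.05, 0, 0, 0, 0, -1]

```text
t: 16.0
tool_pos: [0.4841, -0.0049, 0.2723]
orientation: [-2.203, -2.237, 0.001]
force: [1.4, -0.8, -2.3]
opening: 0.0074
```

Call:
move_arm:
  series:
    - [0.4, 0.05, 0, 0, 0, 0, -1]
    - [0.8, 0.08, 0, 0, 0, 0, -1]
    - [1, 0.08, 0, 0, 0, 0, -1]
    - [1, 0.08, 0, 0, 0, 0, -1]

```text
t: 16.4
tool_pos: [0.4909, 0.0951, 0.272]
orientation: [-2.2, -2.24, 0.002]
force: [-0.5, -1.1, -2.0]
opening: 0.008
```

Run:
```python
from h import *
to(*w(-.05,-.04),.117)
```

```text
shift/10cm [0.321 0.006 1.55 ] turn [-0.0008 -0.0001  0.0012]
```

Call:
move_arm:
  series:
    - [0.2, 0, 0, 0, 0, 0, -1]
    - [0.32, 0, 0.2, 0, 0, 0, -1]
    - [0.32, 0, 0.6, 0, 0, 0, -1]
    - [0.32, 0, 1, 0, 0, 0, -1]
    - [0.32, 0, 1, 0, 0, 0, -1]

```text
t: 16.9
tool_pos: [0.4865, 0.1233, 0.1664]
orientation: [-2.201, -2.232, 0.016]
force: [-1.0, 0.4, -2.2]
opening: 0.0077
```

Run:
```python
from h import *
to(*w(-.05,-.04),.117)
c=cam("side"); crop(c,"s8",100,80,360,275,3)
```

```text
shift/10cm [0.04  0.047 0.493] turn [-0.0039  0.0007  0.    ]
```

View pics/s8.png

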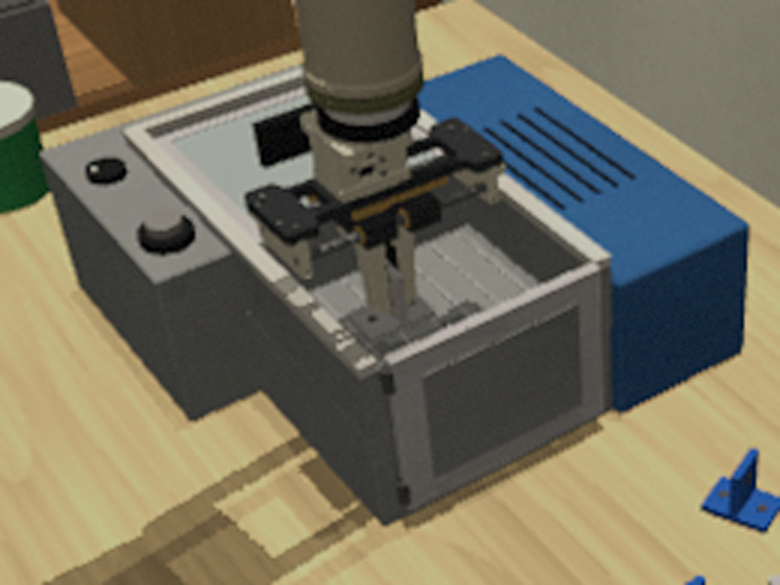

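Call:
move_arm:
  series:
    - [0.04, 0.02, 0.15, 0, 0, 0, -1]
    - [0.04, 0.02, 0.3, 0, 0, 0, -1]
    - [0.04, 0.02, 0.4, 0, 0, 0, -1]
    - [0.04, 0.02, 0.46, 0, 0, 0, -1]
    - [0.04, 0.02, 0.46, 0, 0, 0, -1]

```text
t: 17.45
tool_pos: [0.4923, 0.1292, 0.1267]
orientation: [-2.204, -2.237, 0.002]
force: [0.5, 0.1, -1.9]
opening: 0.0079
```

Run:
```python
from h import *
to(*w(-.05,-.04),.115);print(read_state()["force"])
```

```text
shift/10cm [-0.019 -0.018  0.117] turn [-0.0005  0.0001  0.0003]
[ 0.53076065  0.14527991 -1.94340206]
```

Call:
move_arm:
  series:
    - [0, 0, 0.05, 0, 0, 0, -1]
    - [0, 0, 0.08, 0, 0, 0, -1]
    - [0, 0, 0.1, 0, 0, 0, -1]
    - [0, 0, 0.11, 0, 0, 0, -1]

```text
t: 17.85
tool_pos: [0.4929, 0.1293, 0.1166]
orientation: [2.205, 2.238, 0.0]
force: [-1.0, -0.3, -1.6]
opening: 0.0078
```

Call:
move_arm:
  series:
    - [0, 0, 0.01, 0, 0, 0, -1]
    - [0, 0, 0.02, 0, 0, 0, -1]
    - [0, 0, 0.03, 0, 0, 0, -1]
    - [0, 0, 0.03, 0, 0, 0, -1]

```text
t: 18.25
tool_pos: [0.493, 0.1293, 0.1137]
orientation: [2.205, 2.238, 0.0]
force: [0.6, 0.1, -1.7]
opening: 0.0074
```

Call:
move_arm:
  series:
    - [0, 0, 0.01, 0, 0, 0, -1]
    - [0, 0, 0.02, 0, 0, 0, -1]
    - [0, 0, 0.02, 0, 0, 0, -1]

```text
t: 18.55
tool_pos: [0.4931, 0.1293, 0.1136]
orientation: [2.204, 2.238, 0.0]
force: [-8.5, -2.1, 13.8]
opening: 0.0079
```

Call:
move_arm:
  series:
    - [0, 0, -0.015, 0, 0, 0, -1]
    - [0, 0, -0.015, 0, 0, 0, -0.2]
    - [0, 0, -0.015, 0, 0, 0, -0.2]
    - [0, 0, -0.015, 0, 0, 0, -0.2]
    - [0, 0, -0.015, 0, 0, 0, -0.2]
    - [0, 0, -0.015, 0, 0, 0, -0.2]
    - [0, 0, -0.015, 0, 0, 0, -0.2]

```text
t: 19.25
tool_pos: [0.4929, 0.1293, 0.1131]
orientation: [-2.205, -2.238, 0.0]
force: [-0.4, 0.1, -0.2]
opening: 0.0369
```

Call:
move_arm:
  series:
    - [0, 0, -0.2, 0, 0, 0, -0.2]
    - [0, 0, -0.6, 0, 0, 0, -0.2]
    - [0, 0, -1, 0, 0, 0, -0.2]
    - [0, 0, -1, 0, 0, 0, -0.2]

```text
t: 19.65
tool_pos: [0.4963, 0.1299, 0.22]
orientation: [2.2, 2.234, 0.013]
force: [0.6, 0.6, 0.3]
opening: 0.037
```

Call:
move_arm:
  series:
    - [-0.4, 0, -0.5, 0, 0, 0, -0.2]
    - [-0.8, 0, -0.8, 0, 0, 0, 0.1]
    - [-1, 0, -0.8, 0, 0, 0, 0.1]

```text
t: 19.95
tool_pos: [0.4957, 0.028, 0.2971]
orientation: [2.201, 2.235, 0.006]
force: [0.1, -0.3, 0.4]
opening: 0.0482
```

Call:
move_arm:
  series:
    - [-0.4, 0.3, 0, 0, 0, 0, 0.1]
    - [-0.8, 0.6, 0, 0, 0, 0, 0.1]
    - [-1, 0.6, 0, 0, 0, 0, 0.1]

```text
t: 20.25
tool_pos: [0.5574, -0.0729, 0.2909]
orientation: [-2.206, -2.235, 0.002]
force: [-1.0, 0.9, -0.5]
opening: 0.0513
```

Run:
```python
from h import *
c=cam("side"); crop(c,"s9",100,80,470,400,2); mont(c,[(370,272),(393,338)],"m_s2")
c=cam("top"); cv2.imwrite("pics/t9.png",c["frame"][:,:,::-1]); mont(c,[(389,195),(453,222)],"m_t2")
print(read_state()["tool_pos"])
```

```text
[ 0.55593205 -0.07250593  0.29150298]
```

View pics/s9.png

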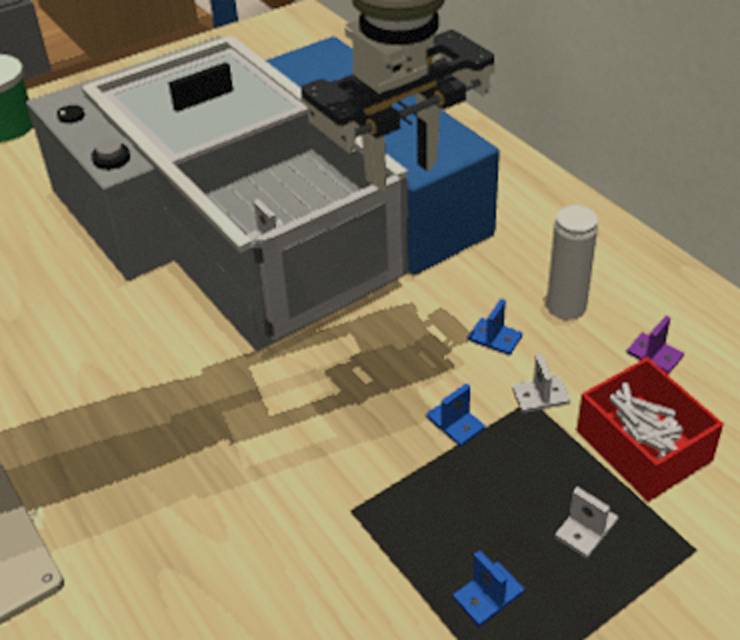

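View pics/m_t2.png

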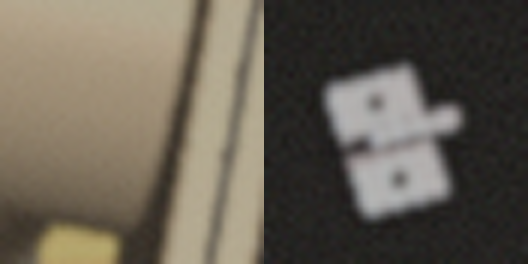

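View pics/m_s2.png

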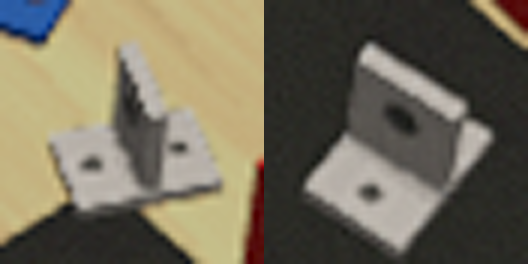

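Tee C stands in the basket (tab at about (263,215) in the side crop). Tees A and B haven't moved. Next is A.

Run:
```python
from h import *
to(.657,-.2103,.2,np.radians(-22.5))
c=cam("top"); print(onz(c,(356,134),.15))
```

```text
shift/10cm [-1.389  0.997  0.913] turn [-0.0007  0.0002  0.1286]
[ 0.78872157 -0.11357611  0.15      ]
```

Call:
move_arm:
  series:
    - [-0.3, 0.2, 0, 0, 0, 0.04, 0.1]
    - [-0.6, 0.5, 0, 0, 0, 0.085, 0.1]
    - [-1, 0.8, 0, 0, 0, 0.129, 0.1]
    - [-1, 1, 0, 0, 0, 0.129, 0.1]
    - [-1, 1, 0, 0, 0, 0.129, 0.1]

```text
t: 20.9
tool_pos: [0.6586, -0.1675, 0.2915]
orientation: [-2.609, -1.748, 0.001]
force: [0.2, 0.4, 0.2]
opening: 0.0507
```

Run:
```python
from h import *
to(.657,-.2103,.2,np.radians(-22.5))
```

```text
shift/10cm [-0.402  0.15   0.915] turn [-0.0005 -0.0002  0.0008]
```

Call:
move_arm:
  series:
    - [-0.2, 0.1, 0.2, 0, 0, 0, 0.1]
    - [-0.4, 0.15, 0.6, 0, 0, 0, 0.1]
    - [-0.4, 0.15, 0.9, 0, 0, 0, 0.1]
    - [-0.4, 0.15, 0.9, 0, 0, 0, 0.1]
    - [-0.4, 0.15, 0.9, 0, 0, 0, 0.1]

```text
t: 21.4
tool_pos: [0.6556, -0.2094, 0.2038]
orientation: [-2.608, -1.75, 0.0]
force: [1.3, -0.5, 1.6]
opening: 0.0514
```

Run:
```python
from h import *
to(.657,-.2103,.1,np.radians(-22.5))
c=cam("side"); crop(c,"s10",280,180,470,400,3)
```

```text
shift/10cm [-0.004  0.017  1.038] turn [-0.0003 -0.0001  0.0012]
```

View pics/s10.png

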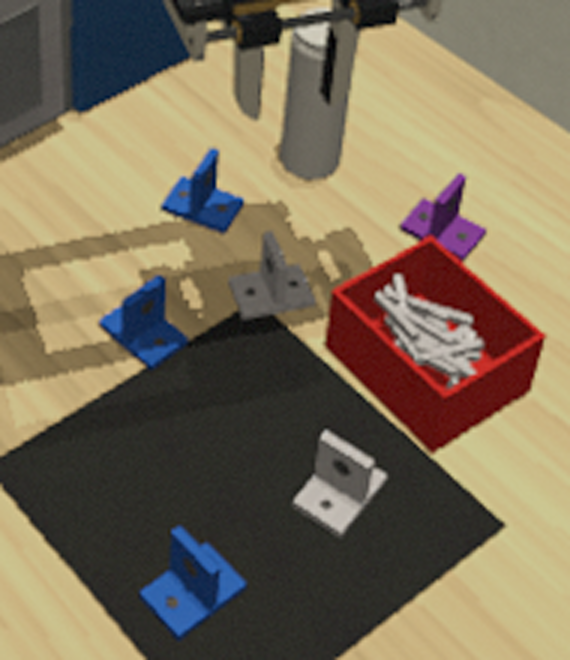

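Tee A is still there at crop (270,285). Descend.

Call:
move_arm:
  series:
    - [0, 0.02, 0.4, 0, 0, 0, 0.1]
    - [0, 0.02, 0.8, 0, 0, 0, 0.1]
    - [0, 0.02, 1, 0, 0, 0, 0.1]
    - [0, 0.02, 1, 0, 0, 0, 0.1]
    - [0, 0.02, 1, 0, 0, 0, 0.1]

```text
t: 21.95
tool_pos: [0.6594, -0.2116, 0.1061]
orientation: [2.607, 1.748, 0.003]
force: [0.1, -0.2, 0.3]
opening: 0.051
```

Run:
```python
from h import *
to(.657,-.2103,.015,np.radians(-22.5))
```

```text
shift/10cm [ 0.003 -0.03   0.911] turn [ 0.0011 -0.      0.001 ]
```

Call:
move_arm:
  series:
    - [0, -0.03, 0.35, 0, 0, 0, 0.1]
    - [0, -0.03, 0.7, 0, 0, 0, 0.1]
    - [0, -0.03, 0.88, 0, 0, 0, 0.1]
    - [0, -0.03, 0.91, 0, 0, 0, 0.1]
    - [0, -0.03, 0.91, 0, 0, 0, 0.1]
    - [0, -0.03, 0.91, 0, 0, 0, 0.1]

```text
t: 22.55
tool_pos: [0.657, -0.2113, 0.0151]
orientation: [2.607, 1.747, 0.003]
force: [-0.1, 0.1, 0.3]
opening: 0.0512
```

Run:
```python
from h import *
to(.657,-.2103,.015,np.radians(-22.5))
c=cam("side"); mont(c,[(370,272)],"g2",h=40)
```

```text
shift/10cm [ 0.009 -0.004  0.001] turn [ 0.0013 -0.      0.0008]
```

View pics/g2.png

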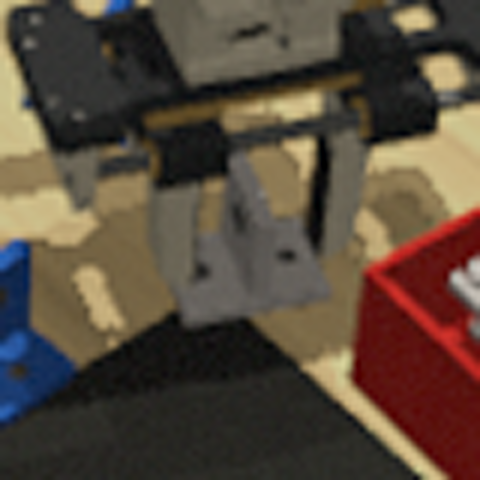

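The fingers straddle the tab, with the bin clear. Grip and lift.

Call:
move_arm:
  series:
    - [0, 0, 0, 0, 0, 0, -1]
    - [0, 0, 0, 0, 0, 0, -1]
    - [0, 0, 0, 0, 0, 0, -1]
    - [0, 0, 0, 0, 0, 0, -1]
    - [0, 0, 0, 0, 0, 0, -1]
    - [0, 0, 0, 0, 0, 0, -1]
    - [0, 0, 0, 0, 0, 0, -1]
  squeeze: 25

```text
t: 23.3
tool_pos: [0.6551, -0.2106, 0.0121]
orientation: [-2.61, -1.748, 0.0]
force: [0.4, 0.6, -0.2]
opening: 0.0082
```

Call:
move_arm:
  series:
    - [0, 0, -0.2, 0, 0, 0, -1]
    - [0, 0, -0.6, 0, 0, 0, -1]
    - [0, 0, -1, 0, 0, 0, -1]
    - [0, 0, -1, 0, 0, 0, -1]

```text
t: 23.7
tool_pos: [0.6592, -0.2122, 0.1201]
orientation: [2.602, 1.743, 0.01]
force: [0.9, 0.2, -0.9]
opening: 0.0081
```

Call:
move_arm:
  series:
    - [0, 0, -0.5, 0, 0, 0, -1]
    - [0, 0, -1, 0, 0, 0, -1]
    - [0, 0, -1, 0, 0, 0, -1]

```text
t: 24.0
tool_pos: [0.6589, -0.2121, 0.2217]
orientation: [2.601, 1.742, 0.012]
force: [1.3, 0.2, -0.3]
opening: 0.0081
```

Run:
```python
from h import *
print(read_state()["opening"]); to(*w(.05,-.04),.27)
c=cam("side"); crop(c,"s11",230,100,470,400,2)
```

```text
0.008116546521216168
shift/10cm [ 2.892 -1.922 -0.509] turn [ 0.0042  0.0008 -0.1287]
```

View pics/s11.png

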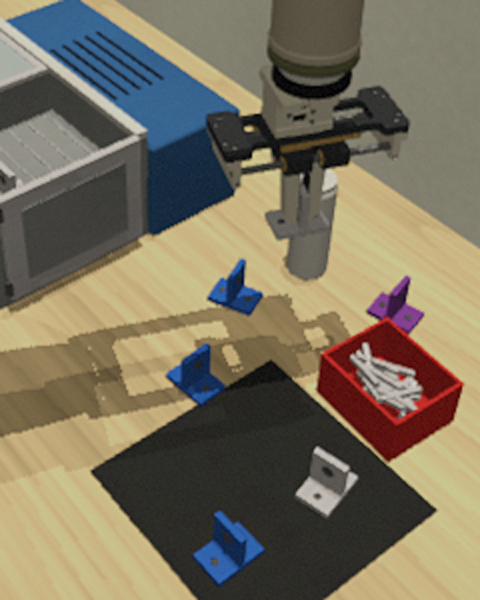

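Tee A is lifted (crop (300,220)). Tee B is still in place.

Call:
move_arm:
  series:
    - [0.2, -0.1, -0.4, 0, 0, -0.04, -1]
    - [0.6, -0.4, -0.5, 0, 0, -0.086, -1]
    - [1, -0.7, -0.5, 0, 0, -0.129, -1]
    - [1, -0.7, -0.5, 0, 0, -0.129, -1]
    - [1, -0.7, -0.5, 0, 0, -0.129, -1]

```text
t: 24.55
tool_pos: [0.6276, -0.0901, 0.26]
orientation: [-2.201, -2.238, 0.003]
force: [0.1, 0.1, -2.0]
opening: 0.0081
```

Run:
```python
from h import *
to(*w(.05,-.04),.27)
```

```text
shift/10cm [ 2.194 -0.334 -0.098] turn [-0.0009 -0.0001  0.0008]
```

Call:
move_arm:
  series:
    - [0.4, -0.1, -0.1, 0, 0, 0, -1]
    - [0.8, -0.2, -0.1, 0, 0, 0, -1]
    - [1, -0.34, -0.1, 0, 0, 0, -1]

```text
t: 24.85
tool_pos: [0.5927, 0.0091, 0.2706]
orientation: [-2.205, -2.235, 0.001]
force: [0.4, -0.3, -0.3]
opening: 0.0079
```

Call:
move_arm:
  series:
    - [0.4, 0, 0, 0, 0, 0, -1]
    - [0.8, 0, 0, 0, 0, 0, -1]
    - [1, 0, 0, 0, 0, 0, -1]
    - [1, 0, 0, 0, 0, 0, -1]

```text
t: 25.25
tool_pos: [0.5912, 0.1094, 0.2703]
orientation: [-2.203, -2.238, 0.002]
force: [-0.9, -0.4, -1.7]
opening: 0.0083
```

Run:
```python
from h import *
to(*w(.05,-.04),.17)
```

```text
shift/10cm [ 1.930e-01 -1.000e-03  1.003e+00] turn [-0.0008 -0.0001  0.0005]
```

Call:
move_arm:
  series:
    - [0.1, 0, 0, 0, 0, 0, -1]
    - [0.19, 0, 0.3, 0, 0, 0, -1]
    - [0.19, 0, 0.7, 0, 0, 0, -1]
    - [0.19, 0, 1, 0, 0, 0, -1]
    - [0.19, 0, 1, 0, 0, 0, -1]
    - [0.19, 0, 1, 0, 0, 0, -1]

```text
t: 25.85
tool_pos: [0.5911, 0.126, 0.1719]
orientation: [-2.206, -2.235, 0.002]
force: [-0.1, 0.3, -1.7]
opening: 0.0077
```

Run:
```python
from h import *
to(*w(.05,-.04),.117)
```

```text
shift/10cm [ 0.028 -0.004  0.549] turn [-0.0005  0.0001 -0.0002]
```

Call:
move_arm:
  series:
    - [0.03, 0, 0.15, 0, 0, 0, -1]
    - [0.03, 0, 0.3, 0, 0, 0, -1]
    - [0.03, 0, 0.42, 0, 0, 0, -1]
    - [0.03, 0, 0.5, 0, 0, 0, -1]
    - [0.03, 0, 0.55, 0, 0, 0, -1]
    - [0.03, 0, 0.55, 0, 0, 0, -1]

```text
t: 26.45
tool_pos: [0.5905, 0.1299, 0.1161]
orientation: [-2.204, -2.237, 0.002]
force: [-1.1, -0.1, -2.0]
opening: 0.008
```

Call:
move_arm:
  series:
    - [0, 0, 0.01, 0, 0, 0, -1]
    - [0, 0, 0.02, 0, 0, 0, -1]
    - [0, 0, 0.03, 0, 0, 0, -1]
    - [0, 0, 0.03, 0, 0, 0, -1]

```text
t: 26.85
tool_pos: [0.5913, 0.13, 0.1143]
orientation: [2.205, 2.238, 0.001]
force: [-0.5, -0.1, -1.5]
opening: 0.0079
```

Call:
move_arm:
  series:
    - [0, 0, 0.01, 0, 0, 0, -1]
    - [0, 0, 0.015, 0, 0, 0, -1]
    - [0, 0, 0.015, 0, 0, 0, -1]

```text
t: 27.15
tool_pos: [0.5911, 0.13, 0.1125]
orientation: [-2.205, -2.238, 0.0]
force: [-0.4, 1.1, -1.3]
opening: 0.0078
```

Call:
move_arm:
  series:
    - [0, 0, 0.005, 0, 0, 0, -1]
    - [0, 0, 0.01, 0, 0, 0, -1]
    - [0, 0, 0.01, 0, 0, 0, -1]

```text
t: 27.45
tool_pos: [0.5912, 0.13, 0.112]
orientation: [2.205, 2.238, 0.0]
force: [-1.4, -1.0, 1.2]
opening: 0.0078
```

Touching the floor. Release and retreat.

Call:
move_arm:
  series:
    - [0, 0, 0, 0, 0, 0, -0.3]
    - [0, 0, 0, 0, 0, 0, -0.2]
    - [0, 0, 0, 0, 0, 0, -0.2]
    - [0, 0, 0, 0, 0, 0, -0.2]
    - [0, 0, 0, 0, 0, 0, -0.2]
    - [0, 0, 0, 0, 0, 0, -0.2]
    - [0, 0, 0, 0, 0, 0, -0.2]

```text
t: 28.15
tool_pos: [0.5912, 0.13, 0.1116]
orientation: [2.205, 2.238, 0.0]
force: [-0.4, 0.1, 0.8]
opening: 0.0371
```

Call:
move_arm:
  series:
    - [0, 0, -0.2, 0, 0, 0, -0.2]
    - [0, 0, -0.6, 0, 0, 0, -0.2]
    - [0, 0, -1, 0, 0, 0, -0.2]
    - [0, 0, -1, 0, 0, 0, -0.2]

```text
t: 28.55
tool_pos: [0.5947, 0.1305, 0.2193]
orientation: [2.2, 2.233, 0.014]
force: [0.7, 0.1, 0.3]
opening: 0.0374
```

Call:
move_arm:
  series:
    - [-0.4, 0, -0.5, 0, 0, 0, -0.2]
    - [-0.8, 0, -0.8, 0, 0, 0, 0.1]
    - [-1, 0, -0.8, 0, 0, 0, 0.1]

```text
t: 28.85
tool_pos: [0.5941, 0.0286, 0.2963]
orientation: [2.201, 2.235, 0.007]
force: [0.0, 0.2, -0.3]
opening: 0.0484
```

Call:
move_arm:
  series:
    - [-0.5, 0, 0, 0, 0, 0, 0.1]
    - [-1, 0, 0, 0, 0, 0, 0.1]
    - [-1, 0, 0, 0, 0, 0, 0.1]

```text
t: 29.15
tool_pos: [0.5937, -0.0759, 0.2912]
orientation: [2.211, 2.23, -0.003]
force: [0.1, 0.8, -0.7]
opening: 0.0512
```

Run:
```python
from h import *
c=cam("side"); crop(c,"s12",100,80,470,400,2); mont(c,[(393,338)],"m_s3")
c=cam("top"); mont(c,[(453,222)],"m_t3")
to(.5703,-.379,.2,np.radians(12.8))
```

```text
shift/10cm [-3.076 -0.273  0.91 ] turn [-0.0002 -0.0002 -0.0673]
```

View pics/s12.png

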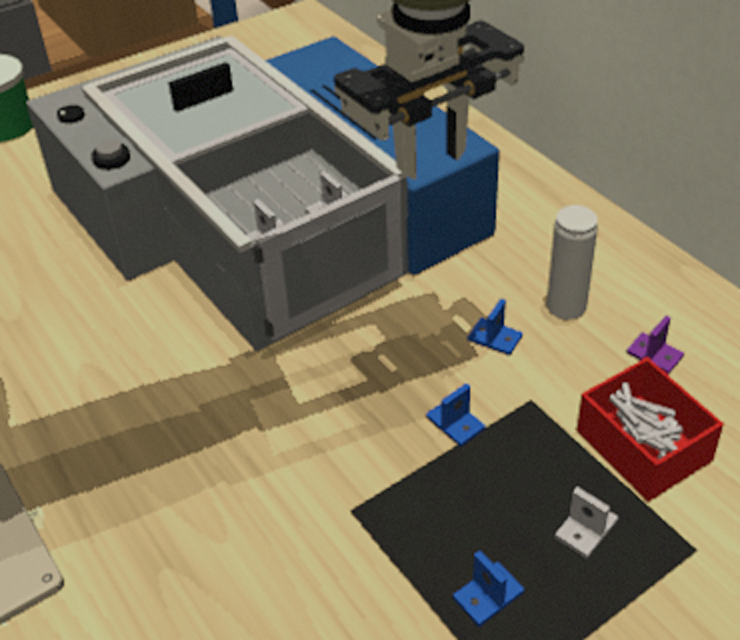

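View pics/m_t3.png

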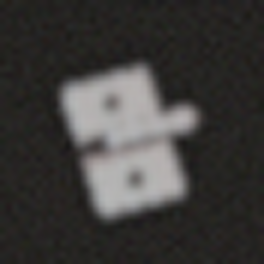

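Two tees stand in the basket, with tabs at (263,215) and (330,187). Tee B is unmoved. Fetch B.

Call:
move_arm:
  series:
    - [-0.5, -0.1, 0, 0, 0, -0.04, 0.1]
    - [-1, -0.2, 0, 0, 0, -0.067, 0.1]

```text
t: 29.45
tool_pos: [0.5764, -0.1666, 0.2915]
orientation: [-1.946, -2.466, -0.001]
force: [1.1, -0.7, -0.3]
opening: 0.0512
```

Call:
move_arm:
  series:
    - [-0.5, 0, 0, 0, 0, 0, 0.1]
    - [-1, 0, 0, 0, 0, 0, 0.1]
    - [-1, 0, 0, 0, 0, 0, 0.1]

```text
t: 29.75
tool_pos: [0.5983, -0.2696, 0.2891]
orientation: [-1.96, -2.452, 0.003]
force: [0.1, 0.2, 0.6]
opening: 0.0512
```

Run:
```python
from h import *
to(.5703,-.379,.2,np.radians(12.8))
```

```text
shift/10cm [-1.006 -0.511  0.891] turn [-0.0008 -0.0002 -0.0004]
```

Call:
move_arm:
  series:
    - [-0.5, -0.25, 0, 0, 0, 0, 0.1]
    - [-1, -0.51, 0.3, 0, 0, 0, 0.1]
    - [-1, -0.51, 0.8, 0, 0, 0, 0.1]
    - [-1, -0.51, 0.9, 0, 0, 0, 0.1]
    - [-1, -0.51, 0.9, 0, 0, 0, 0.1]

```text
t: 30.25
tool_pos: [0.5693, -0.3719, 0.196]
orientation: [-1.951, -2.451, -0.001]
force: [0.3, 0.0, 0.5]
opening: 0.0513
```

Run:
```python
from h import *
to(.5703,-.379,.1,np.radians(12.8))
c=cam("side"); mont(c,[(393,338)],"m_s4",h=40)
```

```text
shift/10cm [-0.078 -0.001  0.959] turn [-0.0017 -0.0023  0.0008]
```

View pics/m_s4.png

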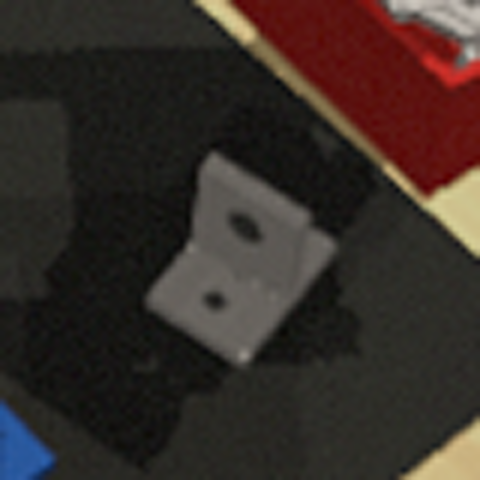

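Call:
move_arm:
  series:
    - [-0.04, 0, 0.4, 0, 0, 0, 0.1]
    - [-0.06, 0, 0.7, 0, 0, 0, 0.1]
    - [-0.06, 0, 0.9, 0, 0, 0, 0.1]
    - [-0.06, 0, 0.9, 0, 0, 0, 0.1]
    - [-0.06, 0, 0.9, 0, 0, 0, 0.1]

```text
t: 30.8
tool_pos: [0.5739, -0.38, 0.1142]
orientation: [1.954, 2.457, 0.0]
force: [-0.2, -0.4, 0.7]
opening: 0.0515
```

Run:
```python
from h import *
to(.5703,-.379,.015,np.radians(12.8))
```

```text
shift/10cm [ 0.02  -0.035  0.992] turn [0.0006 0.0006 0.0011]
```

Call:
move_arm:
  series:
    - [0.02, -0.03, 0.35, 0, 0, 0, 0.1]
    - [0.02, -0.03, 0.7, 0, 0, 0, 0.1]
    - [0.02, -0.03, 0.9, 0, 0, 0, 0.1]
    - [0.02, -0.03, 0.98, 0, 0, 0, 0.1]
    - [0.02, -0.03, 0.98, 0, 0, 0, 0.1]
    - [0.02, -0.03, 0.98, 0, 0, 0, 0.1]

```text
t: 31.4
tool_pos: [0.5707, -0.3803, 0.0166]
orientation: [1.955, 2.454, 0.0]
force: [0.2, 0.5, 0.4]
opening: 0.0509
```

Run:
```python
from h import *
to(.5703,-.379,.015,np.radians(12.8))
c=cam("side"); mont(c,[(393,338)],"g3",h=40)
```

```text
shift/10cm [ 0.013 -0.001  0.016] turn [0.0008 0.001  0.0007]
```

View pics/g3.png

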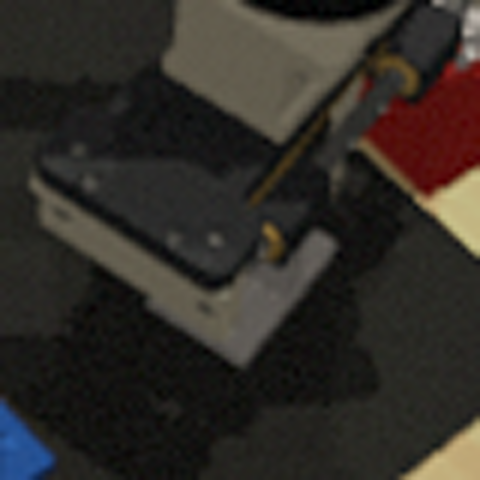

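The gripper hides the tab, but the base at crop (240,330) hasn't been disturbed. Close.

Call:
move_arm:
  series:
    - [0, 0, 0.01, 0, 0, 0, -1]
    - [0, 0, 0.01, 0, 0, 0, -1]
    - [0, 0, 0.01, 0, 0, 0, -1]
    - [0, 0, 0.01, 0, 0, 0, -1]
    - [0, 0, 0.01, 0, 0, 0, -1]
    - [0, 0, 0.01, 0, 0, 0, -1]
    - [0, 0, 0.01, 0, 0, 0, -1]
  squeeze: 25

```text
t: 32.15
tool_pos: [0.569, -0.3792, 0.0126]
orientation: [1.957, 2.457, 0.0]
force: [0.8, 0.3, -0.5]
opening: 0.0077
```

Call:
move_arm:
  series:
    - [0, 0, -0.2, 0, 0, 0, -1]
    - [0, 0, -0.6, 0, 0, 0, -1]
    - [0, 0, -1, 0, 0, 0, -1]
    - [0, 0, -1, 0, 0, 0, -1]

```text
t: 32.55
tool_pos: [0.5723, -0.3819, 0.1205]
orientation: [1.95, 2.449, 0.0]
force: [2.0, -0.8, -0.3]
opening: 0.0079
```

Call:
move_arm:
  series:
    - [0, 0, -0.5, 0, 0, 0, -1]
    - [0, 0, -1, 0, 0, 0, -1]
    - [0.3, 0, -1, 0, 0, 0, -1]
    - [0.6, 0, -1, 0, 0, 0, -1]

```text
t: 32.95
tool_pos: [0.5561, -0.3214, 0.2144]
orientation: [1.957, 2.453, 0.0]
force: [-0.9, -0.1, -2.4]
opening: 0.0076
```

Run:
```python
from h import *
print(read_state()["opening"]); to(*w(.0,.05),.27)
c=cam("side"); crop(c,"s13",100,80,470,400,2)
```

```text
0.007617041844022354
shift/10cm [ 5.295  1.036 -0.568] turn [0.0009 0.0008 0.0669]
```

View pics/s13.png

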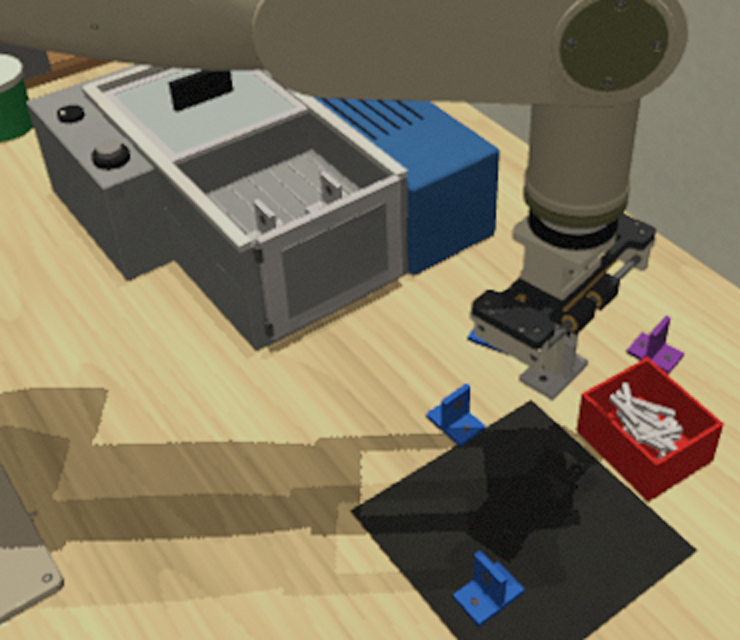

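Tee B is held (base at (552,375)). Carry it over.

Call:
move_arm:
  series:
    - [0.3, 0, -0.4, 0, 0, 0.04, -1]
    - [0.7, 0.1, -0.6, 0, 0, 0.067, -1]
    - [1, 0.2, -0.6, 0, 0, 0.067, -1]
    - [1, 0.2, -0.6, 0, 0, 0.067, -1]

```text
t: 33.4
tool_pos: [0.5534, -0.2153, 0.273]
orientation: [2.201, 2.242, 0.002]
force: [0.3, 0.0, -2.8]
opening: 0.0076
```

Call:
move_arm:
  series:
    - [0.4, 0, 0, 0, 0, 0, -1]
    - [0.8, 0, 0, 0, 0, 0, -1]
    - [1, 0, 0, 0, 0, 0, -1]

```text
t: 33.7
tool_pos: [0.5506, -0.1168, 0.2711]
orientation: [-2.202, -2.238, 0.001]
force: [-0.0, -0.6, -1.2]
opening: 0.008
```

Call:
move_arm:
  series:
    - [0.4, 0, 0, 0, 0, 0, -1]
    - [0.8, 0, 0, 0, 0, 0, -1]
    - [1, 0, 0, 0, 0, 0, -1]

```text
t: 34.0
tool_pos: [0.5491, -0.0167, 0.2711]
orientation: [-2.202, -2.238, 0.001]
force: [0.3, -0.0, -2.6]
opening: 0.0082
```

Run:
```python
from h import *
to(*w(.0,.05),.27)
```

```text
shift/10cm [ 2.348 -0.059  0.013] turn [-0.0007 -0.0003  0.0008]
```

Call:
move_arm:
  series:
    - [0.4, 0, 0, 0, 0, 0, -1]
    - [0.8, 0, 0, 0, 0, 0, -1]
    - [1, -0.05, 0, 0, 0, 0, -1]

```text
t: 34.3
tool_pos: [0.5428, 0.0832, 0.271]
orientation: [-2.202, -2.238, 0.002]
force: [-0.1, 1.0, -1.5]
opening: 0.0079
```

Call:
move_arm:
  series:
    - [0.4, 0, 0, 0, 0, 0, -1]
    - [0.8, 0, 0, 0, 0, 0, -1]
    - [1, 0, 0, 0, 0, 0, -1]
    - [1, 0, 0, 0, 0, 0, -1]

```text
t: 34.7
tool_pos: [0.5411, 0.183, 0.2709]
orientation: [-2.2, -2.24, 0.003]
force: [0.2, -0.8, -1.9]
opening: 0.0078
```

Run:
```python
from h import *
to(*w(.0,.05),.17)
```

```text
shift/10cm [ 0.35  -0.009  1.009] turn [-0.0008  0.      0.0013]
```

Call:
move_arm:
  series:
    - [0.2, -0.01, 0, 0, 0, 0, -1]
    - [0.34, -0.01, 0.3, 0, 0, 0, -1]
    - [0.34, -0.01, 0.7, 0, 0, 0, -1]
    - [0.34, -0.01, 1, 0, 0, 0, -1]
    - [0.34, -0.01, 1, 0, 0, 0, -1]
    - [0.34, -0.01, 1, 0, 0, 0, -1]

```text
t: 35.3
tool_pos: [0.54, 0.2138, 0.1722]
orientation: [-2.205, -2.236, 0.003]
force: [-0.0, -0.6, -1.3]
opening: 0.0079
```

Run:
```python
from h import *
to(*w(.0,.05),.117)
```

```text
shift/10cm [ 0.043 -0.005  0.552] turn [-0.0006  0.0003  0.    ]
```

Call:
move_arm:
  series:
    - [0.03, 0, 0.15, 0, 0, 0, -1]
    - [0.03, 0, 0.3, 0, 0, 0, -1]
    - [0.03, 0, 0.42, 0, 0, 0, -1]
    - [0.03, 0, 0.5, 0, 0, 0, -1]
    - [0.03, 0, 0.55, 0, 0, 0, -1]
    - [0.03, 0, 0.55, 0, 0, 0, -1]

```text
t: 35.9
tool_pos: [0.5396, 0.2179, 0.1166]
orientation: [-2.204, -2.238, 0.002]
force: [-0.7, -0.1, -2.4]
opening: 0.008
```

Call:
move_arm:
  series:
    - [0, 0, 0.01, 0, 0, 0, -1]
    - [0, 0, 0.02, 0, 0, 0, -1]
    - [0, 0, 0.03, 0, 0, 0, -1]
    - [0, 0, 0.03, 0, 0, 0, -1]

```text
t: 36.3
tool_pos: [0.5403, 0.2181, 0.1148]
orientation: [2.205, 2.238, 0.0]
force: [-1.2, -0.4, -1.7]
opening: 0.0077
```

Call:
move_arm:
  series:
    - [0, 0, 0.01, 0, 0, 0, -1]
    - [0, 0, 0.015, 0, 0, 0, -1]
    - [0, 0, 0.015, 0, 0, 0, -1]

```text
t: 36.6
tool_pos: [0.5401, 0.2181, 0.1131]
orientation: [-2.205, -2.238, 0.0]
force: [0.6, -0.4, -2.3]
opening: 0.0083
```

Call:
move_arm:
  series:
    - [0, 0, 0.005, 0, 0, 0, -1]
    - [0, 0, 0.01, 0, 0, 0, -1]
    - [0, 0, 0.01, 0, 0, 0, -1]

```text
t: 36.9
tool_pos: [0.5403, 0.2181, 0.1126]
orientation: [2.205, 2.238, 0.0]
force: [-1.6, -0.6, 1.8]
opening: 0.0079
```

Call:
move_arm:
  series:
    - [0, 0, 0, 0, 0, 0, -0.3]
    - [0, 0, 0, 0, 0, 0, -0.2]
    - [0, 0, 0, 0, 0, 0, -0.2]
    - [0, 0, 0, 0, 0, 0, -0.2]
    - [0, 0, 0, 0, 0, 0, -0.2]
    - [0, 0, 0, 0, 0, 0, -0.2]
    - [0, 0, 0, 0, 0, 0, -0.2]

```text
t: 37.6
tool_pos: [0.5402, 0.218, 0.1121]
orientation: [2.205, 2.238, -0.0]
force: [-0.8, -0.1, 0.2]
opening: 0.0369
```

Call:
move_arm:
  series:
    - [0, 0, -0.2, 0, 0, 0, -0.2]
    - [0, 0, -0.6, 0, 0, 0, -0.2]
    - [0, 0, -1, 0, 0, 0, -0.2]
    - [0, 0, -1, 0, 0, 0, -0.2]

```text
t: 38.0
tool_pos: [0.5436, 0.2191, 0.2196]
orientation: [2.201, 2.234, 0.015]
force: [0.2, -0.3, 0.7]
opening: 0.0368
```

Call:
move_arm:
  series:
    - [0, 0, -0.5, 0, 0, 0, -1]
    - [0.5, 0, -0.7, 0, 0, 0, -1]
    - [1, 0, -0.7, 0, 0, 0, -1]

```text
t: 38.3
tool_pos: [0.5409, 0.315, 0.2869]
orientation: [2.207, 2.232, 0.011]
force: [1.3, -0.6, 0.2]
opening: 0.0176
```

Call:
move_arm:
  series:
    - [0.5, 0, 0, 0, 0, 0, -1]
    - [1, 0, 0, 0, 0, 0, -1]
    - [1, 0, 0, 0, 0, 0, -1]
    - [1, 0, 0, 0, 0, 0, -1]

```text
t: 38.7
tool_pos: [0.5365, 0.4154, 0.2802]
orientation: [-2.202, -2.24, 0.004]
force: [-0.6, -0.4, -0.1]
opening: 0.0008
```

Run:
```python
from h import *
s=cam("side"); crop(s,"s14",100,80,360,275,3)
c=cam("top"); crop(c,"t14",80,120,480,330,2)
to(*w(0,.235),.19)
```

```text
shift/10cm [-0.106 -0.008  0.917] turn [-0.0001  0.0002  0.0002]
```

View pics/s14.png

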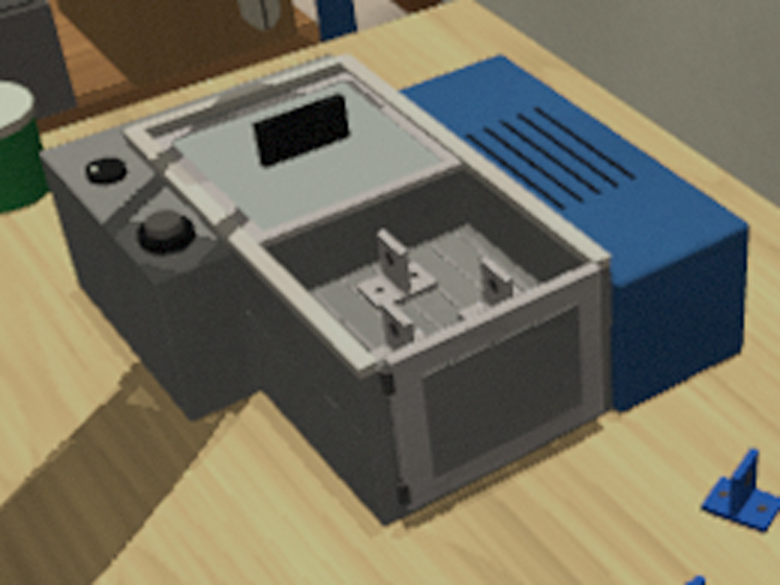

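View pics/t14.png

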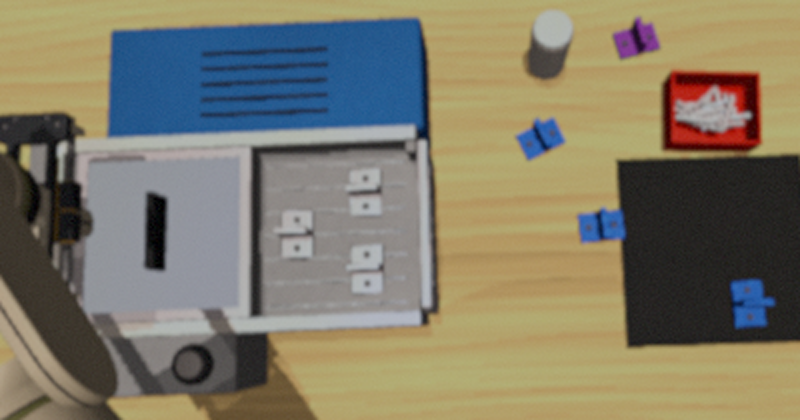

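All three tees stand upright in the basket, at top-crop (297,235), (365,192) and (366,268). I'll check how far the handle travelled, then shut the hatch.

Run:
```python
from h import *
c=cam("top"); print(onz(c,(80+155/2,120+231/2),.216), w(0,.197))
s=cam("side"); print(onz(s,(100+255/3,80+127/3),.216),onz(s,(100+347/3,80+97/3),.216))
```

```text
[0.53562781 0.35997958 0.216     ] [0.53724209 0.36498069]
[0.49144578 0.36139045 0.216     ] [0.58163425 0.35855063 0.216     ]
```

Call:
move_arm:
  series:
    - [-0.1, 0, 0.3, 0, 0, 0, -1]
    - [-0.1, 0, 0.7, 0, 0, 0, -1]
    - [-0.1, 0, 0.9, 0, 0, 0, -1]
    - [-0.1, 0, 0.9, 0, 0, 0, -1]
    - [-0.1, 0, 0.9, 0, 0, 0, -1]

```text
t: 39.4
tool_pos: [0.5379, 0.4036, 0.1931]
orientation: [2.206, 2.236, 0.001]
force: [-0.4, 0.0, -0.0]
opening: 0.0006
```

Call:
move_arm:
  series:
    - [-0.1, 0, 0, 0, 0, 0, -1]
    - [-0.2, 0, 0, 0, 0, 0, -1]
    - [-0.3, 0, 0, 0, 0, 0, -1]
    - [-0.42, 0, 0, 0, 0, 0, -1]
    - [-0.56, 0, 0, 0, 0, 0, -1]
    - [-0.7, 0, 0, 0, 0, 0, -1]
    - [-0.85, 0, 0, 0, 0, 0, -1]
    - [-1, 0, 0, 0, 0, 0, -1]

```text
t: 40.2
tool_pos: [0.5388, 0.3031, 0.192]
orientation: [-2.205, -2.238, 0.0]
force: [-0.2, 2.1, 1.3]
opening: 0.0003
```

Call:
move_arm:
  series:
    - [-0.14, 0, 0, 0, 0, 0, -1]
    - [-0.28, 0, 0, 0, 0, 0, -1]
    - [-0.42, 0, 0, 0, 0, 0, -1]
    - [-0.56, 0, 0, 0, 0, 0, -1]
    - [-0.7, 0, 0, 0, 0, 0, -1]
    - [-0.84, 0, 0, 0, 0, 0, -1]
    - [-0.95, 0, 0, 0, 0, 0, -1]
    - [-1, 0, 0, 0, 0, 0, -1]

```text
t: 41.0
tool_pos: [0.5403, 0.2031, 0.1918]
orientation: [2.206, 2.237, -0.001]
force: [-0.6, 2.1, 0.6]
opening: 0.0006
```

Call:
move_arm:
  series:
    - [-0.07, 0, 0, 0, 0, 0, -1]
    - [-0.13, 0, 0, 0, 0, 0, -1]
    - [-0.18, 0, 0, 0, 0, 0, -1]
    - [-0.22, 0, 0, 0, 0, 0, -1]
    - [-0.24, 0, 0, 0, 0, 0, -1]
    - [-0.24, 0, 0, 0, 0, 0, -1]

```text
t: 41.6
tool_pos: [0.5406, 0.1843, 0.192]
orientation: [-2.199, -2.237, -0.008]
force: [1.1, 18.6, -2.9]
opening: 0.0003
```

Call:
move_arm:
  series:
    - [0.1, 0, 0, 0, 0, 0, -1]
    - [0.3, 0, -0.2, 0, 0, 0, -1]
    - [0.6, 0, -0.6, 0, 0, 0, -1]
    - [1, 0, -1, 0, 0, 0, -1]
    - [1, 0, -1, 0, 0, 0, -1]

```text
t: 42.1
tool_pos: [0.5406, 0.2842, 0.298]
orientation: [2.2, 2.239, 0.013]
force: [0.7, 0.4, 0.1]
opening: 0.0007
```

Run:
```python
from h import *
s=cam("side"); crop(s,"s15",100,80,360,275,3)
c=cam("top"); crop(c,"t15",80,120,480,330,2)
to(.384,.328,.25)
```

```text
shift/10cm [ 0.491 -1.551  0.431] turn [ 0.0009 -0.0001  0.0009]
```

View pics/s15.png

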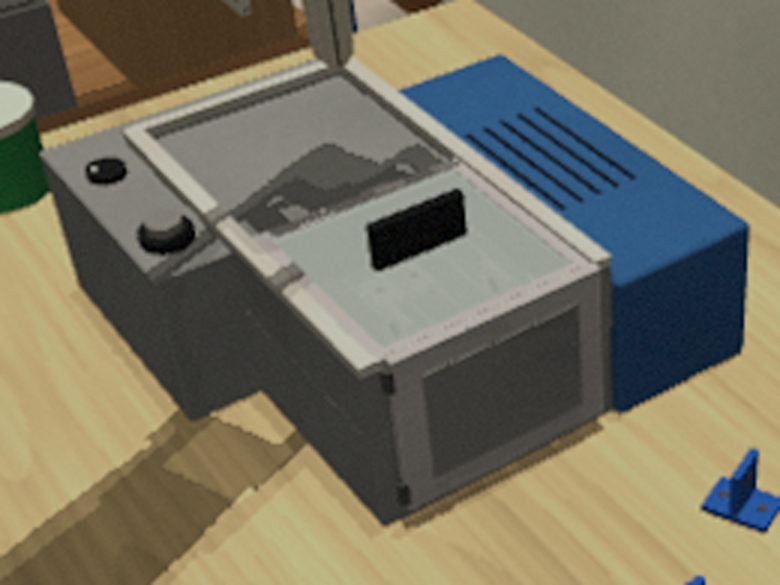

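View pics/t15.png

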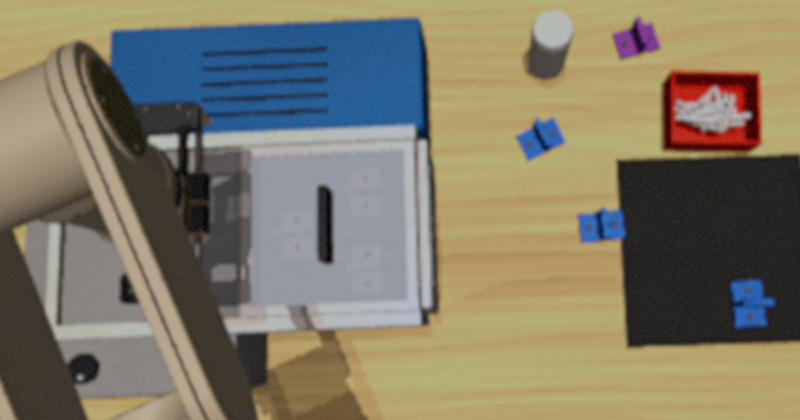

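The hatch is flush with the shut door, and the tees show through it at top-crop (297,232), (365,190) and (367,268). Next is the grey-topped button at side crop (166,225). The small black dial at (105,170) is not the button.

Call:
move_arm:
  series:
    - [0.2, -0.4, 0, 0, 0, 0, -1]
    - [0.4, -0.8, 0, 0, 0, 0, -1]
    - [0.49, -1, 0, 0, 0, 0, -1]
    - [0.49, -1, 0, 0, 0, 0, -1]

```text
t: 42.6
tool_pos: [0.4361, 0.3277, 0.2902]
orientation: [-2.202, -2.24, 0.005]
force: [0.8, -0.7, 0.2]
opening: 0.0006
```

Run:
```python
from h import *
to(.384,.328,.21)
```

```text
shift/10cm [ 0.013 -0.519  0.803] turn [-0.0008  0.0005  0.0009]
```

Call:
move_arm:
  series:
    - [0, -0.3, 0, 0, 0, 0, -1]
    - [0, -0.5, 0.2, 0, 0, 0, -1]
    - [0, -0.52, 0.6, 0, 0, 0, -1]
    - [0, -0.52, 0.8, 0, 0, 0, -1]
    - [0, -0.52, 0.8, 0, 0, 0, -1]
    - [0, -0.52, 0.8, 0, 0, 0, -1]

```text
t: 43.2
tool_pos: [0.387, 0.326, 0.2115]
orientation: [2.206, 2.236, -0.003]
force: [0.2, -0.2, 1.4]
opening: 0.0004
```

Run:
```python
from h import *
to(.384,.328,.185)
s=cam("side"); crop(s,"s16",100,80,260,200,4.5)
```

```text
shift/10cm [ 0.021 -0.029  0.265] turn [-0.0004  0.0005 -0.0001]
```

View pics/s16.png

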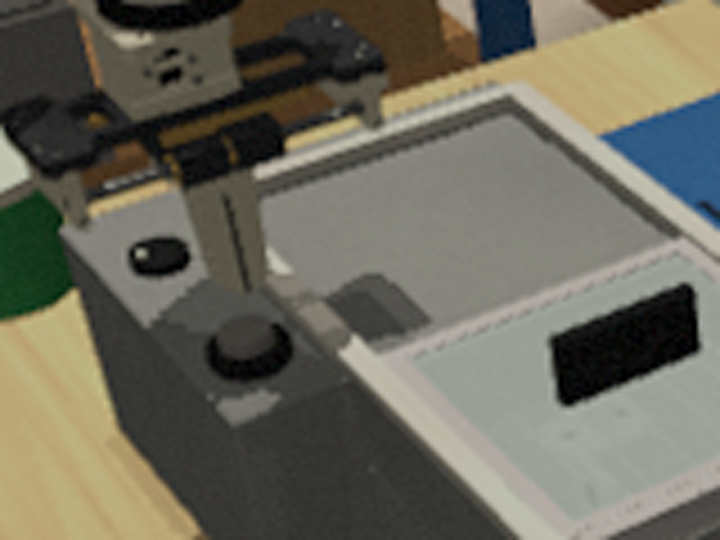

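The fingers are just above the button, which is at crop (250,340). I'll press down slowly.

Call:
move_arm:
  series:
    - [0.02, -0.03, 0.1, 0, 0, 0, -1]
    - [0.02, -0.03, 0.18, 0, 0, 0, -1]
    - [0.02, -0.03, 0.25, 0, 0, 0, -1]
    - [0.02, -0.03, 0.28, 0, 0, 0, -1]
    - [0.02, -0.03, 0.28, 0, 0, 0, -1]

```text
t: 43.75
tool_pos: [0.3831, 0.3289, 0.1833]
orientation: [-2.205, -2.238, 0.002]
force: [-0.8, -0.1, 0.4]
opening: 0.0005
```

Call:
move_arm:
  series:
    - [0, 0, 0.02, 0, 0, 0, -1]
    - [0, 0, 0.04, 0, 0, 0, -1]
    - [0, 0, 0.04, 0, 0, 0, -1]

```text
t: 44.05
tool_pos: [0.3837, 0.3293, 0.1803]
orientation: [2.205, 2.238, 0.001]
force: [-0.2, 0.1, 3.2]
opening: 0.0003
```

Call:
move_arm:
  series:
    - [0, 0, 0.02, 0, 0, 0, -1]
    - [0, 0, 0.04, 0, 0, 0, -1]
    - [0, 0, 0.05, 0, 0, 0, -1]
    - [0, 0, 0.05, 0, 0, 0, -1]

```text
t: 44.45
tool_pos: [0.3838, 0.3294, 0.1762]
orientation: [2.205, 2.238, 0.002]
force: [-3.3, -2.3, 9.3]
opening: 0.0005
```

Call:
move_arm:
  series:
    - [0, 0, 0.01, 0, 0, 0, -1]
    - [0, 0, 0.02, 0, 0, 0, -1]
    - [0, 0, 0.02, 0, 0, 0, -1]

```text
t: 44.75
tool_pos: [0.3839, 0.3295, 0.176]
orientation: [2.204, 2.238, 0.003]
force: [-7.7, -5.3, 22.0]
opening: 0.0004
```

Run:
```python
from h import *
print(read_state()["force"],read_state()["tool_pos"],read_state()["wrist_torque"])
s=cam("side"); crop(s,"s17",120,110,200,170,9)
```

```text
[-7.7302154  -5.3119072  22.01972582] [0.38387294 0.32946475 0.17599233] [-1.17581756  1.61019881  0.06728118]
```

View pics/s17.png

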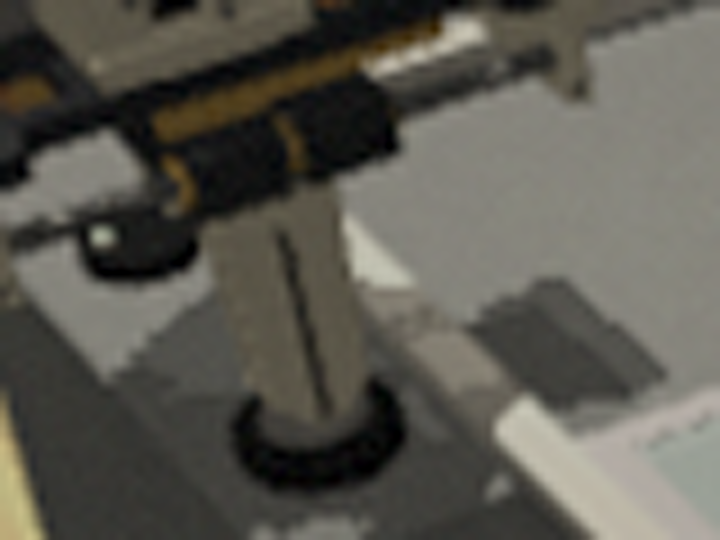

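The button is down to about the collar's level and the force is stiff at z 0.176. To rule out the two-finger tip resting on the collar, I'll press again with one finger only.

Call:
move_arm:
  series:
    - [0, 0, -0.1, 0, 0, 0, -1]
    - [0, 0, -0.3, 0, 0, 0, -0.15]
    - [-0.01, -0.29, -0.3, 0, 0, 0, -0.15]
    - [-0.01, -0.29, -0.3, 0, 0, 0, -0.15]
    - [-0.01, -0.29, -0.3, 0, 0, 0, -0.15]
    - [-0.01, -0.29, -0.3, 0, 0, 0, -0.15]
    - [-0.01, -0.29, -0.3, 0, 0, 0, -0.15]

```text
t: 45.5
tool_pos: [0.3548, 0.3275, 0.2026]
orientation: [2.205, 2.238, -0.001]
force: [-0.4, -0.2, -0.1]
opening: 0.0387
```

Run:
```python
from h import *
to(.384-.0287,.328,.185); print(read_state()["opening"])
s=cam("side"); crop(s,"s18",100,80,240,185,5)
```

```text
shift/10cm [0.005 0.005 0.176] turn [-0.0001  0.0002  0.0002]
0.03874460202076909
```

View pics/s18.png

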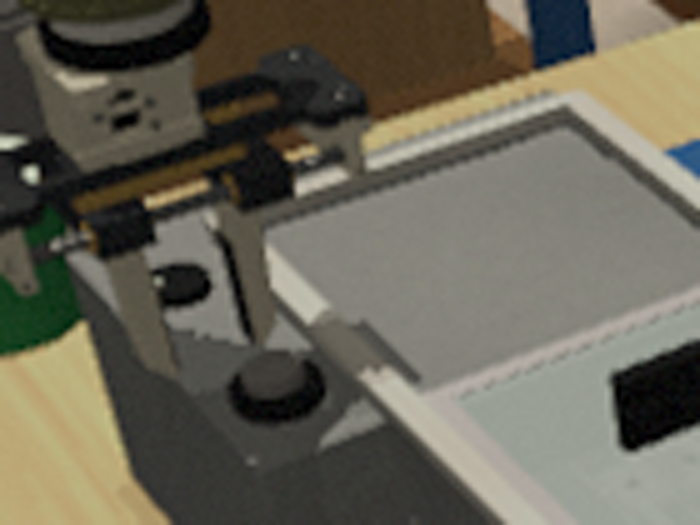

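The button sprang back up, and the right finger (tip at (262,335)) hangs over it. Press.

Call:
move_arm:
  series:
    - [0, 0, 0.1, 0, 0, 0, -0.15]
    - [0, 0, 0.17, 0, 0, 0, -0.15]
    - [0, 0, 0.21, 0, 0, 0, -0.15]
    - [0, 0, 0.24, 0, 0, 0, -0.15]
    - [0, 0, 0.26, 0, 0, 0, -0.15]
    - [0, 0, 0.27, 0, 0, 0, -0.15]
    - [0, 0, 0.27, 0, 0, 0, -0.15]

```text
t: 46.25
tool_pos: [0.3545, 0.3276, 0.1764]
orientation: [2.205, 2.238, -0.0]
force: [-2.0, -2.1, 4.6]
opening: 0.0395
```

Call:
move_arm:
  series:
    - [0, 0, 0.01, 0, 0, 0, -0.15]
    - [0, 0, 0.02, 0, 0, 0, -0.15]
    - [0, 0, 0.02, 0, 0, 0, -0.15]

```text
t: 46.55
tool_pos: [0.3547, 0.3278, 0.176]
orientation: [2.205, 2.238, 0.002]
force: [-7.1, -4.8, 15.1]
opening: 0.0396
```

Same hard stop at z 0.176 with one finger, so the button is fully down. I'll add a slight extra press, then retreat clear.

Call:
move_arm:
  series:
    - [0, 0, 0.008, 0, 0, 0, -0.15]
    - [0, 0, 0.008, 0, 0, 0, -0.15]
    - [0, 0, -0.1, 0, 0, 0, -0.15]
    - [0, 0, -0.5, 0, 0, 0, -0.15]
    - [0, 0, -1, 0, 0, 0, -0.15]
    - [0, 0, -1, 0, 0, 0, -0.15]

```text
t: 47.15
tool_pos: [0.3572, 0.3299, 0.2821]
orientation: [2.203, 2.237, 0.019]
force: [0.8, 0.8, -0.4]
opening: 0.0395
```

Call:
move_arm:
  series:
    - [0.3, -0.2, -0.2, 0, 0, 0, -0.15]
    - [0.7, -0.5, -0.2, 0, 0, 0, -0.15]
    - [1, -0.6, -0.2, 0, 0, 0, -0.15]
    - [1, -0.6, -0.2, 0, 0, 0, -0.15]

```text
t: 47.55
tool_pos: [0.2912, 0.4297, 0.2937]
orientation: [-2.2, -2.241, -0.001]
force: [-0.6, -0.4, -0.8]
opening: 0.0393
```

Run:
```python
from h import *
s=cam("side"); crop(s,"s19",80,60,480,360,2)
c=cam("top"); crop(c,"t19",80,110,500,330,1.9)
st=read_state(); print(st["tool_pos"],st["force"],st["t"])
```

```text
[0.29267352 0.42710303 0.29349775] [-0.02858143 -0.42399767  0.895792  ] 47.65
```

View pics/s19.png

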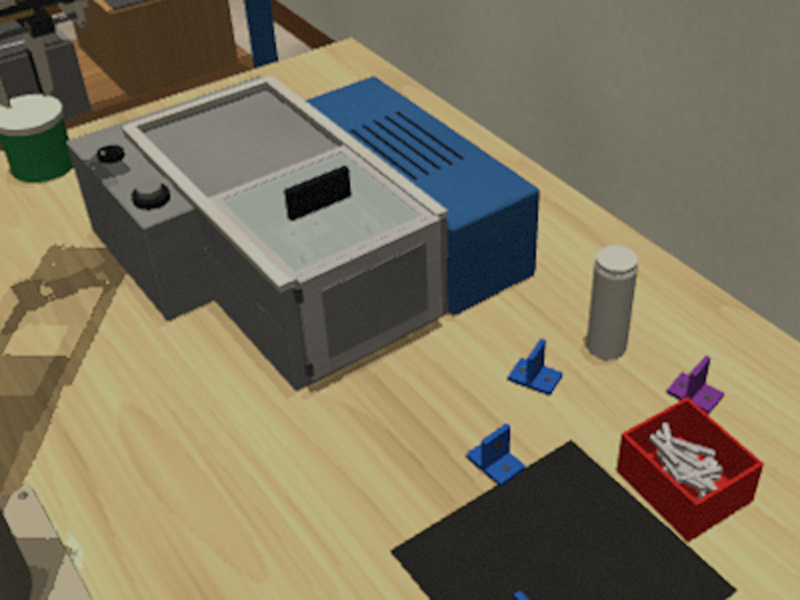

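View pics/t19.png

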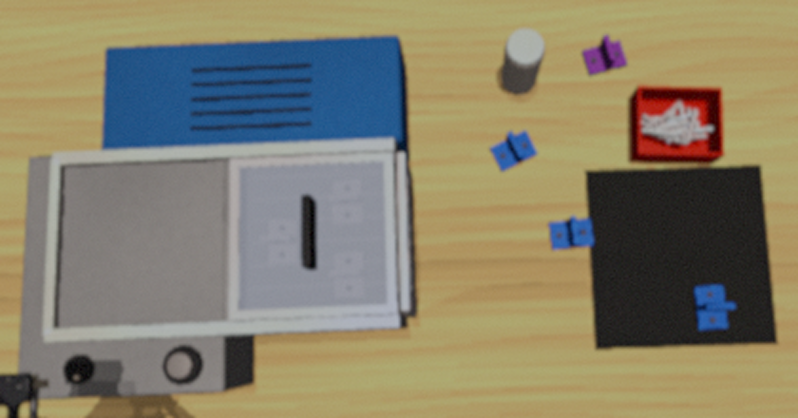

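Final views show the door (top crop x≈405) and hatch (right edge at 395) shut, and three tees under the clear hatch. The bin at (676,125) and can at (522,60) haven't moved, no silver tee is left on the bench, and the arm is clear. Handing in.

```bash
python3 -c "
from plant import *
print(close_job())"
```

```text
the job is handed in; nothing more can be done
None
```

The cleaner is loaded and started, and the job was handed in at about 48 s of the 210 s allowed. In order, I pushed the door shut onto its catch, slid the hatch fully open, stood the three silver tees in the basket, and slid the hatch shut. I then pressed the start button twice.

**Last checks:**
- **Door and hatch:** both cameras show them shut. The door and both ends of the hatch travel were also felt as hard stops.
- **Tees:** all three show through the clear hatch in the places where they were seen upright before it was shut, and no silver tee is left on the bench.
- **Bin and can:** unmoved in the pictures.
- **Start button:** it bottomed at z 0.176 with both fingers. I pressed again with one finger, in case the fingers had rested on the collar, and it stopped at the same height.

**What disagreed or came close:**
- **Door push:** while testing that the door was home, the wrist force briefly read 39.9 N on the closed fingertips. The 40 N limit is for the arm or gripper body, and the wrist limit is 120 N.
- **Cleaner position:** my first camera estimate was about 4 mm off in y compared with the contact stops, so the tees stand about 4 mm from where I planned, well inside the basket.

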